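# Refit and lock the lipped cover of a vat heater's terminal box

## Robot

A 7-joint arm with a two-finger parallel gripper is mounted at the origin on a cart in front of the work surface, level with it; the furniture and walls round the work are solid. World frame = base frame: x ahead of the robot, y to its left, z up, the work surface at z = 0. Lengths are in m, angles in rad, forces in N, time in s.
With the tool pointing down it reaches from about 0.425 to 0.975 m from the base axis. Payload 16.7 kg.
Tool frame: the origin (TCP) lies on the centre line of the jaws, within the pads' length; the fingertips stand 11 mm ahead of it and the grasp point (between the pads) lies 8 mm behind it (r.finger_overhang is the distance from the TCP to the fingertips, in m); z points along the fingers, y is the direction in which the jaws open and shut (so a half turn about z gives the same grasp; the last joint's range is limited). The gripper opens to 85 mm and grips with 20 to 120 N. Pads are 22 mm wide; open, the fingers measure 114 mm over their backs; the gripper's body (76 mm by 85 mm) begins 54 mm behind the grasp point. The pads swing forward as they close: fully open they stand 13 mm farther back than shut.
Start: joints at [-1.45, 0.426, 0.074, 1.606, -0.034, 1.111, -0.067], TCP at [0.181, 0.65, 0.242] pointing down, gripper open.
Joint ranges: [-2.85, 2.85], [-0.5, 2.14], [-1.23, 1.37], [0.21, 2.46], [-1.02, 4.16], [0.16, 2.05], [-2.73, 2.73]. Speed limits (rad/s): [1.89, 1.89, 2.39, 2.39, 3.01, 3.01, 3.01].

## Interface

Orientations are given as a unit quaternion [w, x, y, z].
In Python, from bench import readout, capture, get_calibration, finish_job, r gives the robot as it stands.
- The arm moves only by the tool carry_out, never from a script. Its arguments are lists of equal length, an entry for each row: "offset": the shift along the tool's x, y, z in units of 50 mm (1.0 is 50 mm), a list of three; "yaw": the turn about the tool's z in units of 8 degrees (1.0 is 8 degrees). A call has 1 to 8 rows; each row shifts and turns the commanded pose from where the row before left it, along the tool's axes as they then stand; what a row does not reach is not made up. A row lasts 1/10 s, in which the tool goes at most 50 mm and 8.59 degrees, less where a joint would pass 70% of its speed; a pose out of reach is approached as far as the arm can. A call is refused whole if a number of a shift passes 1 or a number of a turn 1, either way. A call with a gripper value outside its range is refused whole. "grip" is the closure, from -1 (fully open) to 1 (shut), so that 0 is half open, set as the call begins (left out, the last holds). The fingers move at their own pace and stop on an object; "grip_force" is the grip in N (left out, the last holds). Time passes only in rows, so rows that do not move let the fingers close. It gives the time, the measured TCP pose, the force and the opening at its end, in the units of the state.
- readout.state(): the state, without advancing time (a new reading comes with each control period).
- capture(name): name is "scene" or "side" or "wrist"; returns the picture (420x560x3 uint8, blue, green, red); there is no depth.
- get_calibration(name): a dict with "mtx" (3x3 intrinsics, pixels), "rvec" (rotation vector, rad) and "tvec" (3), from world to camera coordinates, as OpenCV has them; the wrist camera has in their place "tool_from_camera" (4x4, takes a point from camera to tool coordinates, whose origin is the TCP and whose axes are the flange's). Camera axes: x right, y down, z forward; pixel columns grow to the right and rows downward; lengths in m; the calibration is good to about 2 mm. A picture is of the moment at which its call begins: read the wrist's pose just before it. get_calibration takes no time and is no camera call.
- finish_job(): hands the job in, once; it reports no verdict.
The state is a dict: "time_s": time; "joints": joint angles; "joint_velocities": joint speeds; "effort": joint torques, N m; "position": TCP position; "tool_rot": TCP orientation; "contact_force": force on the tool from outside, world axes, zero at the start; "torque": the same for the moment, N m; "width": opening from 0.0 (shut) to 1.0 (fully open).
Only numpy, scipy, OpenCV 4.12 (cv2) and the standard library are available. Lean on these libraries where they do the work, as an engineer would, in place of code of your own. Each camera call takes 0.05 s, during which the arm holds its last target.

## Task

The terminal box of the vat heater stands open after a check: put its blue cover back on, tilting the cover's thin bare-metal edge in under the box's overhanging lip and then lowering its other end, with the rubber pad, until the cover lies level on its ledge. Then fit the red T-handled key on the square brass head on the front of the box and turn the head clockwise until it stops, so that its steel tongue locks the cover, and stand the key back in the hole of its stand. Do not shift the tubs and other things lying about.

Things in the scene. Friction and masses are not known exactly. Their poses are not given: they have to be found in the camera images.
- cover: Loose cover: blue flat plate 130 (x) x 102 (y) x 5 mm, 0.24 kg, lying flat on the table at the start. Origin: centre of its underside; z up, +x towards its thin edge: the last 20 mm at +x (x 45 to 65) is a bare-steel tongue 3 mm thick (z 0 to 3) over the full width, which goes under the box's lip. At the other end a black rubber pad (x -64 to -48, 40 mm wide) rises to z 8.
- cover_handle (a point): Middle of the cover's dark bridge handle, 28 mm above the plate's underside, over its centre; same axes as the cover. The handle is a flat-sided bar along y, 12 mm wide (x) and 74 mm long, from z 21 to 35 mm over the underside, on two feet at its ends with 50 mm clear between them.
- tongue_edge (a point): Middle of the cover's thin edge at its underside, 65 mm along +x from the cover's origin; same axes.
- terminal_box: Grey open-topped terminal box bolted to the table. Origin: at the table, under the centre of the recess for the cover; +x to the wall with the lip, -x to the fastener, z up. Recess: x -67 to 67, y -53 to 53 mm; a ledge 9 mm wide all round in it at z 45 carries the cover. Side and front walls (5 mm thick) rise to z 53, 8 mm above the ledge. Parts inside stay below z 42.
- seat (a point): Centre of the ledge plane in the recess, z 45 mm of the box; same axes as the box. A seated cover has its origin here within 2 mm, axes parallel.
- lip (a point): Middle of the front edge of the box's overhanging lip, at its underside: box x 53, z 54 mm (9 mm above the ledge). The lip spans the box's width, reaches from here back to the rear wall (inner face at x 67) and is 5 mm thick. The 130 mm cover only goes in thin edge first under the lip, pad end tilted up about 15 degrees to clear the brass head, less as it goes in (under 14 at the end), and is then levelled.
- fastener (a joint): Captive quarter-turn fastener, upright axis at box x -84, y 0. 0: its steel tongue points to the box's +y (open); grows clockwise seen from above to a stop at 1.57, where the tongue points to the box's +x over the cover's rubber pad (locked). Friction 0.035 N m, stays where left. Tongue: reaches 37 mm from the axis, 14 mm wide, box z 54 to 60, 1 mm above the pad of a seated cover.
- square_head (a point): On the fastener's axis at the foot of its square brass head (box z 60 mm, top of the tongue). Turns with it: the tongue points along its +y. The head is 12 mm square, sides along x and y of this frame, 12 mm high, with a tapered nose 6 mm more (to box z 78).
- key: Loose T-handled socket key standing in its stand, 106 mm tall, 0.14 kg. Origin: centre of its lower end; z up. Below, a steel socket 23 mm across with a square opening 14.5 mm wide, 20 mm deep, sides along the key's x and y: fits the square head in four positions, with about 13 degrees of play either way. Shaft 11 mm thick. Red bar handle along x: 76 mm long, 12 mm wide, z 92 to 106.
- key_stand: Dark steel stand for the key, 80 x 80 x 46 mm on a black foot 88 mm square, heavy, does not move. Origin: centre of its underside.
- stand_hole (a point): Centre of the floor of the stand's round hole: 30 mm wide, 24 mm deep, floor 22 mm above the table. The key stands on this floor.
- tub_a: Bystander: pink open tub with set gel, 96 mm wide, 55 mm high; origin centre of its underside. Not to be moved.
- tub_b: Bystander: a tub like tub_a.
- tub_c: Bystander: a tub like tub_a.
- cup: Bystander: steel measuring cup, 72 mm wide, 82 mm high; origin centre of its underside.
- tape: Bystander: roll of brown packing tape lying flat, 101 mm wide, 48 mm high; origin centre of its underside.
- brush: Bystander: flat wooden brush lying down, 190 mm long along its x, 11 mm high; origin at the middle.
Things that resemble listed ones, but are neither listed nor needed, are in the scene too. What is meant by the key is not green or purple, and is the larger of those in its own colour.

How it is judged:
On the way, in this order (a step that is already met when the one before it is completed fails the run):
1. the cover lies level on its ledge with its thin edge under the lip, while the fastener is still open (x of cover in the frame of seat between -0.004 and 0.004 m and y of cover in the frame of seat between -0.004 and 0.004 m and z of cover in the frame of seat between -0.003 and 0.003 m and x of tongue_edge in the frame of seat above 0.055 m and angle between the z axis of cover and the z axis of seat, either way round below 0.035 rad and value of joint fastener below 0.6 rad), for 0.2 s.
2. the key sits on the square head, the fastener still open (horizontal distance between key and square_head below 0.006 m and height (world z) of key between 0.05 and 0.07 m and angle between key's own z axis and vertical below 0.12 rad and value of joint fastener below 0.7 rad), for 0.05 s.
3. the fastener has been turned to its stop (more than 1.2 rad) with the key still on its head (horizontal distance between key and square_head below 0.006 m and height (world z) of key between 0.05 and 0.07 m and angle between key's own z axis and vertical below 0.12 rad and value of joint fastener above 1.2 rad), for 0.05 s.
At the end, for the whole second after the job is handed in: The cover lies on the ledge (origin within 4 mm in x and y and 3 mm in z of the seat, level within 2 degrees, thin edge under the lip), the fastener is turned past 1.2 rad, and the key stands upright in its stand's hole on the hole's floor; all at rest (x of cover in the frame of seat between -0.004 and 0.004 m and y of cover in the frame of seat between -0.004 and 0.004 m and z of cover in the frame of seat between -0.003 and 0.003 m and x of tongue_edge in the frame of seat above 0.055 m and angle between the z axis of cover and the z axis of seat, either way round below 0.035 rad and value of joint fastener above 1.2 rad and horizontal distance between key and stand_hole below 0.007 m and distance between key and stand_hole below 0.009 m and angle between key's own z axis and vertical below 0.1 rad and linear speed of each of cover, key below 0.02 m/s); the robot touches nothing.
It fails at once if a bystander (tub, cup, tape, brush) is shifted by more than 25 mm (distance of any of tub_a, tub_b, tub_c, cup, tape, brush from where it was at the start of the episode above 0.025 m).
It also fails if it takes over 64 s, if anything falls off the work surface, if the arm or the gripper's body presses on something with over 40 N, if the wrist force passes 120 N, or if a joint passes its speed limit or range.

## Working session

There is one attempt and no reset: what is moved stays moved. The work goes in short steps, Python scripts to look and compute and a tool call to move; the robot and the scene stay as the last step left them, time stands still between calls to the robot, and variables do not carry over. Pictures are saved under pics/ and viewed, and the job is handed in when it is done.

Besides the shell and the picture viewer there is one more tool, called after "Call:" by a JSON object that holds its "name" and its "arguments". carry_out: Moves the arm, as the interface text tells. Its arguments: {"type":"object","properties":{"offset":{"type":"array","items":{"type":"array","items":{"type":"number"}}},"yaw":{"type":"array","items":{"type":"number"}},"grip":{"type":"number"},"grip_force":{"type":"number"}},"required":["offset","yaw"]}

```bash
mkdir -p pics; ls; python3 - <<'E'
from bench import readout, capture, get_calibration, r
import cv2,numpy as np
for n in ("scene","side","wrist"):
    im=capture(n); cv2.imwrite(f"pics/{n}0.png",im)
    c=get_calibration(n); print(n,{k:np.round(np.array(v),4).tolist() for k,v in c.items()})
print(readout.state()); print([a for a in dir(r) if a[0]!='_'], r.finger_overhang)
E
```

```text
pics
scene {'mtx': [[386.6405, 0.0, 286.6212], [0.0, 386.6405, 215.1436], [0.0, 0.0, 1.0]], 'rvec': [2.1458, -1.0355, 0.4168], 'tvec': [-0.3051, 0.3246, 1.0637]}
side {'mtx': [[381.6918, 0.0, 284.6804], [0.0, 381.6918, 206.0386], [0.0, 0.0, 1.0]], 'rvec': [2.0241, -0.4921, 0.3209], 'tvec': [-0.4324, 0.1425, 0.8854]}
wrist {'mtx': [[326.7152, 0.0, 283.2631], [0.0, 326.7152, 212.0905], [0.0, 0.0, 1.0]], 'tool_from_camera': [[0.0007, -0.9538, -0.3006, 0.0757], [1.0, 0.0006, 0.0005, 0.0018], [-0.0003, -0.3006, 0.9538, -0.1314], [0.0, 0.0, 0.0, 1.0]]}
{'time_s': 0.15, 'joints': array([-1.44950343,  0.42656491,  0.07385625,  1.60644548, -0.03409896,
        1.11082464, -0.06710888]), 'joint_velocities': array([ 6.30014364e-05, -6.22880437e-04,  1.94144693e-05, -1.09062482e-03,
       -1.29222067e-04, -7.28038518e-04, -7.61159604e-04]), 'effort': array([ 5.34030914e-03, -9.50309014e+01,  3.76433775e+00, -4.63754225e+01,
        1.92934001e-02,  7.70954794e-03, -3.85507894e-05]), 'position': array([0.1804984 , 0.65010104, 0.24179351]), 'tool_rot': array([-3.56161269e-05,  1.35002949e-01,  9.90845075e-01, -4.90415525e-04]), 'contact_force': array([-0.46643447, -0.49380236, -0.02077408]), 'torque': array([ 0.02814899, -0.00727132, -0.02697642]), 'width': 0.9993194731197278}
['IKError', 'finger_overhang'] 0.011
```

View pics/scene0.png

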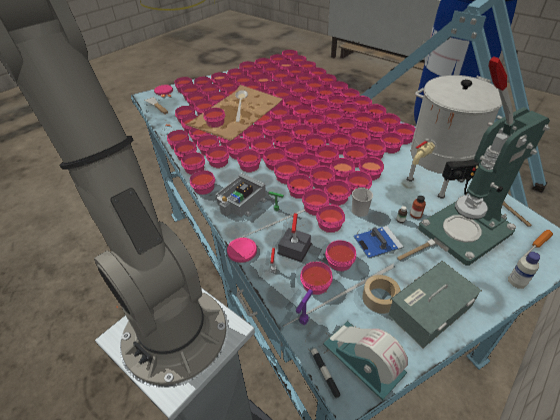

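View pics/side0.png

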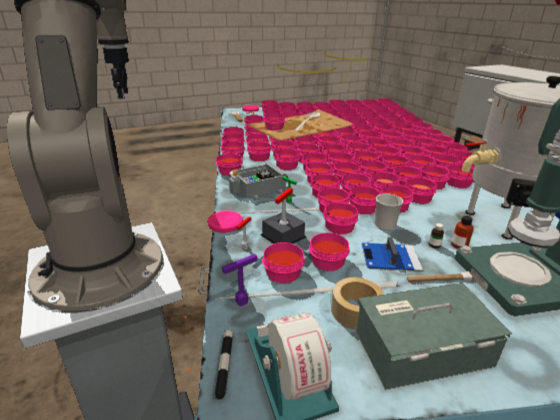

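View pics/wrist0.png

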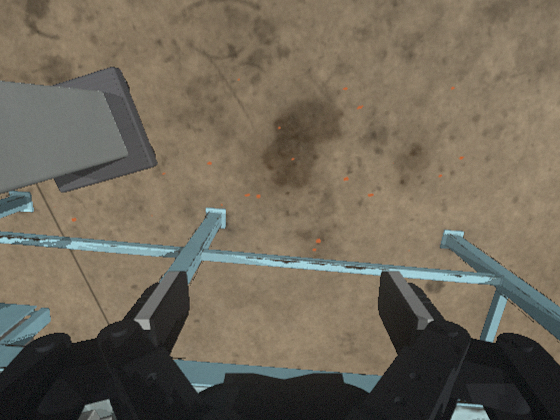

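```bash
cat > h.py <<'E'
import cv2,numpy as np
from bench import readout, capture, get_calibration, r
from scipy.spatial.transform import Rotation as R
def cam(n,pos=None,q=None):
    c=get_calibration(n); K=np.array(c['mtx'])
    if n=='wrist':
        T=np.array(c['tool_from_camera']); Rt=R.from_quat(np.array(q)[[1,2,3,0]]).as_matrix()
        return K,Rt@T[:3,:3],Rt@T[:3,3]+np.array(pos)
    Rm,_=cv2.Rodrigues(np.array(c['rvec'],float)); return K,Rm.T,-Rm.T@np.array(c['tvec'],float).ravel()
def plane(C,uv,z):
    K,Rw,o=C; uv=np.atleast_2d(np.array(uv,float)); d=np.c_[uv,np.ones(len(uv))]@np.linalg.inv(K).T@Rw.T
    return o+d*((z-o[2])/d[:,2])[:,None]
def proj(C,P):
    K,Rw,o=C; p=(np.atleast_2d(P)-o)@Rw; p=p@K.T; return p[:,:2]/p[:,2:]
def snap(n,tag):
    s=readout.state(); im=capture(n); cv2.imwrite(f'pics/{tag}.png',im); return im,cam(n,s['position'],s['tool_rot']),s
def crop(im,x0,y0,x1,y1,k,name): cv2.imwrite(f'pics/{name}.png',cv2.resize(im[y0:y1,x0:x1],None,fx=k,fy=k,interpolation=cv2.INTER_CUBIC))
E
python3 - <<'E'
from h import *
a=cv2.imread('pics/scene0.png');b=cv2.imread('pics/side0.png')
crop(a,195,160,435,330,3.3,'sc1');crop(b,195,150,435,310,3.3,'sd1')
S=cam('scene');D=cam('side')
print(S[2],D[2])
for nm,C,uv,z in [('box',S,(238,197),.05),('box',D,(260,183),.05),('cover',S,(378,241),.0),('cover',D,(388,256),0),('standtop',S,(294,237),.046),('standtop',D,(285,226),.046)]: print(nm,plane(C,uv,z).round(3))
E
```

```text
[-0.21564883 -0.58516454  0.97000565] [ 0.03788123 -0.82512841  0.5558475 ]
box [[0.476 0.215 0.05 ]]
box [[0.487 0.161 0.05 ]]
cover [[ 0.641 -0.268  0.   ]]
cover [[ 0.639 -0.267  0.   ]]
standtop [[ 0.449 -0.062  0.046]]
standtop [[ 0.44  -0.094  0.046]]
```

View pics/sc1.png

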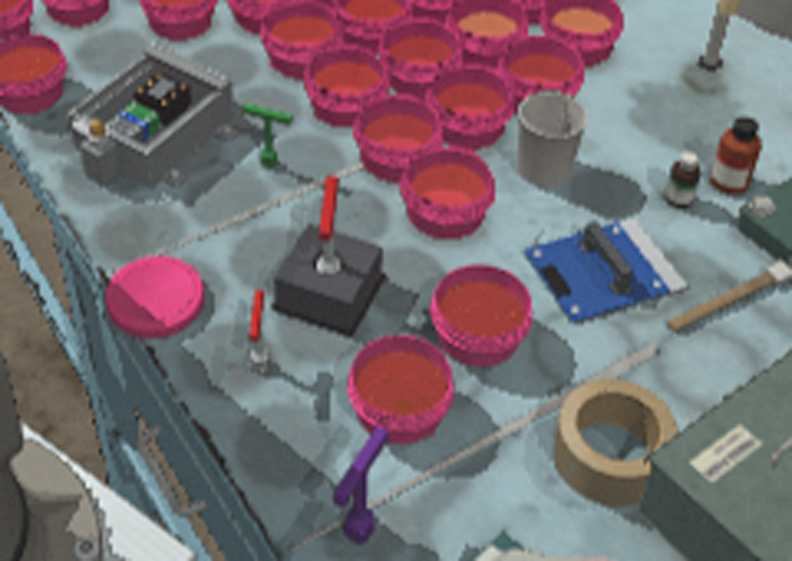

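View pics/sd1.png

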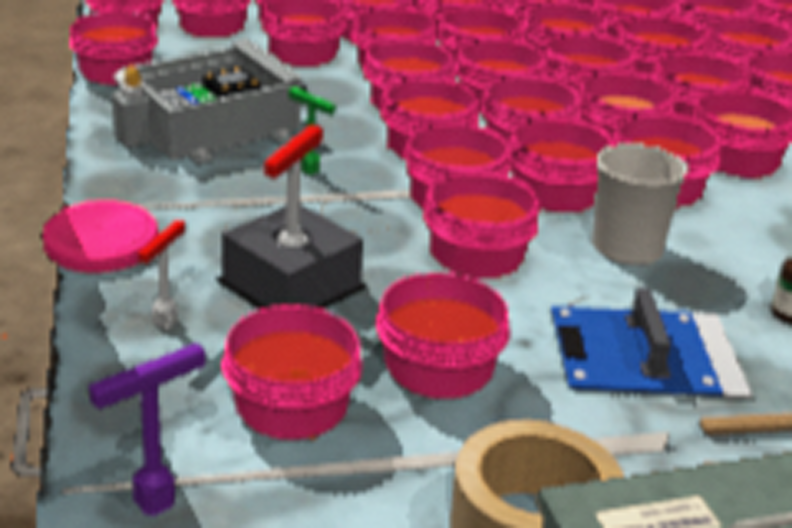

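Call:
{"name": "carry_out", "arguments": {"offset": [[-0.6,-0.57,-0.2],[-0.6,-0.57,-0.2],[-0.6,-0.57,-0.2],[-0.6,-0.57,-0.2],[-0.6,-0.57,-0.2],[-0.6,-0.57,-0.2],[-0.6,-0.57,-0.2],[-0.6,-0.57,-0.2]], "yaw": [0,0,0,0,0,0,0,0]}}

```text
time_s: 0.95
position: [0.3514, 0.3648, 0.3227]
tool_rot: [-0.0, 0.135, 0.991, 0.0]
contact_force: [0.5, 0.5, -0.6]
width: 1.002
```

Call:
{"name": "carry_out", "arguments": {"offset": [[-0.6,-0.57,0],[-0.6,-0.57,0],[-0.6,-0.57,0],[-0.6,-0.57,0],[0,0,0]], "yaw": [0,0,0,0,0]}}

```text
time_s: 1.45
position: [0.4382, 0.2196, 0.3225]
tool_rot: [0.0, 0.138, 0.99, -0.0]
contact_force: [0.2, 0.1, 0.3]
width: 1.002
```

```bash
python3 - <<'E'
from h import *
im,C,s=snap('wrist','w1'); print(s['position'],s['tool_rot'],s['time_s'])
E
```

```text
[0.43824426 0.21959733 0.32253518] [ 3.75543925e-04  1.38386291e-01  9.90378241e-01 -1.81931024e-04] 1.45
```

View pics/w1.png

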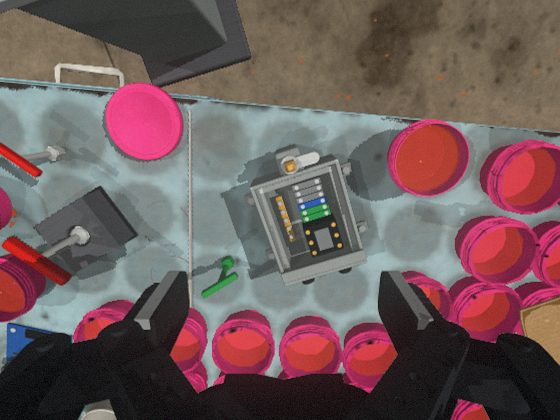

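```bash
python3 - <<'E'
from h import *
a=cv2.imread('pics/w1.png'); crop(a,220,140,380,295,5,'w1b'); crop(a,0,120,200,290,4,'w1s')
E
```

```text
(no output)
```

View pics/w1b.png

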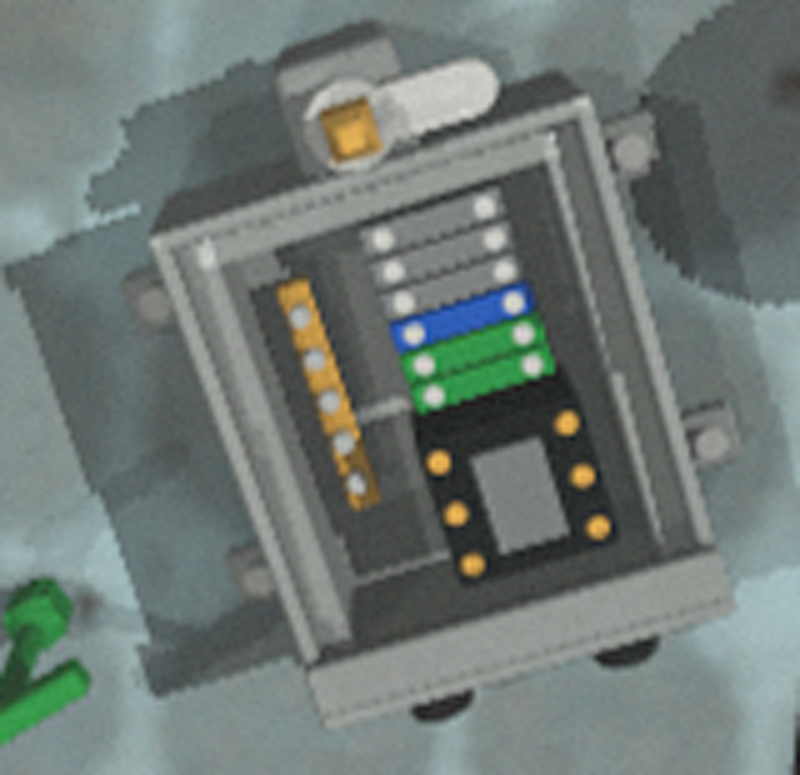

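View pics/w1s.png

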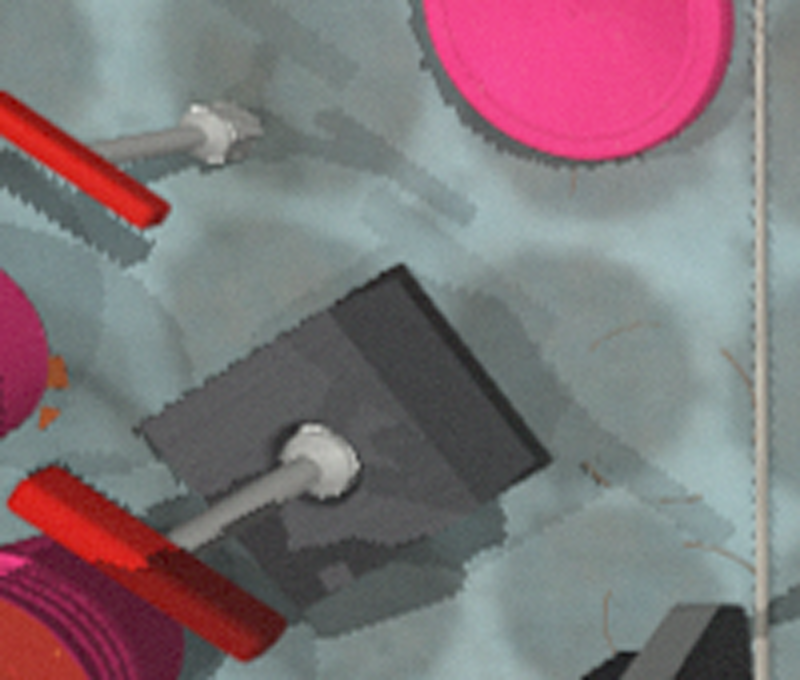

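```bash
python3 - <<'E'
from h import *
C=cam('wrist',[0.43824426,0.21959733,0.32253518],[3.75543925e-04,1.38386291e-01,9.90378241e-01,-1.81931024e-04])
px=lambda p:np.array(p)/5+[220,140]
Pt=lambda p,z:plane(C,px(p),z)[0]
P=[('FL',(152,240),.053,(-.072,-.058)),('FR',(590,98),.053,(-.072,.058)),('LfL',(308,672),.059,(.053,-.058)),('LfR',(715,548),.059,(.053,.058)),('LbL',(328,725),.059,(.072,-.058)),('LbR',(733,605),.059,(.072,.058)),('head',(352,132),.078,(-.084,0))]
W=np.array([Pt(p,z)[:2] for _,p,z,_ in P]); M=np.array([m for *_,m in P])
w=W.mean(0);m=M.mean(0);H=(M-m).T@(W-w);th=np.arctan2(H[0,1]-H[1,0],H[0,0]+H[1,1])
Rm=np.array([[np.cos(th),-np.sin(th)],[np.sin(th),np.cos(th)]]);t=w-Rm@m
print('box',t,np.degrees(th));print(((W-t)@Rm-M).round(4)); print(W.round(4))
# stand
q=lambda p:np.array(p)/4+[0,120]
for p,z in [((320,462),.046),((8+10,497),.099),((265,640),.099),((135,430),.046),((335,308),.046),((485,505),.046),((225,132),.01),((88,148),.0)]: print(p,plane(C,q(p),z)[0].round(4))
# cover from scene, side
S=cam('scene');D=cam('side')
for nm,Cc,o,pts in [('scene',S,(195,160),[(525,250),(575,320),(635,222),(690,290)]),('side',D,(195,150),[(552,305),(570,392),(720,315),(750,395)])]:
    print(nm,plane(Cc,np.array(pts)/3.3+o,.003).round(3)[:,:2].tolist())
for nm,Cc,o,pts in [('scene',S,(195,160),[(590,228),(625,280)]),('side',D,(195,150),[(640,293),(655,350)])]:
    print(nm,plane(Cc,np.array(pts)/3.3+o,.035).round(3)[:,:2].tolist())
E
```

```text
box [0.51395937 0.23621208] 2.4500616451302135
[[ 0.0014  0.0011]
 [ 0.0016 -0.0008]
 [ 0.0008  0.0012]
 [-0.0001 -0.0017]
 [-0.0012  0.0012]
 [-0.0016 -0.0012]
 [-0.0009  0.0001]]
[[0.4459 0.1764]
 [0.4412 0.2904]
 [0.5701 0.1817]
 [0.5644 0.2947]
 [0.5871 0.1825]
 [0.5819 0.296 ]
 [0.4291 0.2327]]
(320, 462) [ 0.4471 -0.0641  0.046 ]
(18, 497) [ 0.4223 -0.1147  0.099 ]
(265, 640) [ 0.4849 -0.0668  0.099 ]
(135, 430) [ 0.4199 -0.118   0.046 ]
(335, 308) [ 0.3998 -0.0352  0.046 ]
(485, 505) [ 0.4766 -0.0174  0.046 ]
(225, 132) [ 0.3368 -0.0677  0.01  ]
(88, 148) [ 0.3282 -0.1229  0.    ]
scene [[0.61, -0.194], [0.561, -0.281], [0.715, -0.263], [0.664, -0.351]]
side [[0.616, -0.194], [0.558, -0.288], [0.726, -0.264], [0.671, -0.349]]
scene [[0.649, -0.242], [0.608, -0.304]]
side [[0.653, -0.247], [0.612, -0.308]]
```

```bash
cat >> h.py <<'E'
def ang(q): 
    m=R.from_quat(np.array(q)[[1,2,3,0]]).as_matrix(); return np.degrees(np.arctan2(m[1,1],m[0,1]))
def plan(tgt,yang,n,s=None,pos=None,a0=None):
    """rows from the present pose to tgt with tool y at world angle yang (deg)"""
    s=s or readout.state(); p=np.array(s['position'] if pos is None else pos); a=ang(s['tool_rot']) if a0 is None else a0
    d=(np.array(tgt)-p)/n; dy=(yang-a)/n; out=[]
    for i in range(n):
        y=np.radians(a+dy*i); Y=np.array([np.cos(y),np.sin(y)]); X=np.array([-Y[1],Y[0]])
        out.append([d[:2]@X/.05,d[:2]@Y/.05,-d[2]/.05])
    print('tool y',round(a,2),'rows',n,'yaw each',round(-dy/8,3)); print(np.array(out).round(3).tolist())
E
python3 - <<'E'
from h import *
plan([.587,-.242,.28],58.5,12)
print(readout.state()['joints'].round(2))
E
```

```text
tool y 74.22 rows 12 yaw each 0.164
[[-0.451, -0.676, 0.071], [-0.466, -0.666, 0.071], [-0.481, -0.655, 0.071], [-0.496, -0.644, 0.071], [-0.511, -0.632, 0.071], [-0.525, -0.621, 0.071], [-0.539, -0.608, 0.071], [-0.553, -0.596, 0.071], [-0.566, -0.583, 0.071], [-0.58, -0.57, 0.071], [-0.593, -0.557, 0.071], [-0.605, -0.543, 0.071]]
[-0.95  0.04  0.37  1.92 -0.02  1.18  0.71]
```

Call:
{"name": "carry_out", "arguments": {"offset": [[-0.45,-0.68,0.07],[-0.47,-0.67,0.07],[-0.48,-0.65,0.07],[-0.5,-0.64,0.07],[-0.51,-0.63,0.07],[-0.52,-0.62,0.07],[-0.54,-0.61,0.07],[-0.55,-0.6,0.07]], "yaw": [0.16,0.16,0.16,0.16,0.16,0.16,0.16,0.16]}}

```text
time_s: 2.3
position: [0.5382, -0.0846, 0.2942]
tool_rot: [0.0, 0.222, 0.975, 0.0]
contact_force: [0.6, 1.0, 0.6]
width: 1.002
```

Call:
{"name": "carry_out", "arguments": {"offset": [[-0.57,-0.58,0.07],[-0.58,-0.57,0.07],[-0.59,-0.56,0.07],[-0.6,-0.54,0.07],[0,0,0]], "yaw": [0.16,0.16,0.16,0.16,0]}}

```text
time_s: 2.8
position: [0.5892, -0.2424, 0.2793]
tool_rot: [-0.0, 0.269, 0.963, -0.001]
contact_force: [-0.8, 1.5, -0.7]
width: 1.003
```

```bash
python3 - <<'E'
from h import *
im,C,s=snap('wrist','w2'); print(s['position'],s['tool_rot'],ang(s['tool_rot']),s['time_s'],s['joints'].round(2))
hsv=cv2.cvtColor(im,cv2.COLOR_BGR2HSV)
crop(im,180,80,400,290,3.5,'w2c')
E
```

```text
[ 0.58923704 -0.24239155  0.27927894] [-4.11991569e-04  2.68580916e-01  9.63256113e-01 -1.33536960e-03] 58.8402938706541 2.8 [-0.25  0.4   0.72  1.68 -0.28  1.16  1.57]
```

View pics/w2.png

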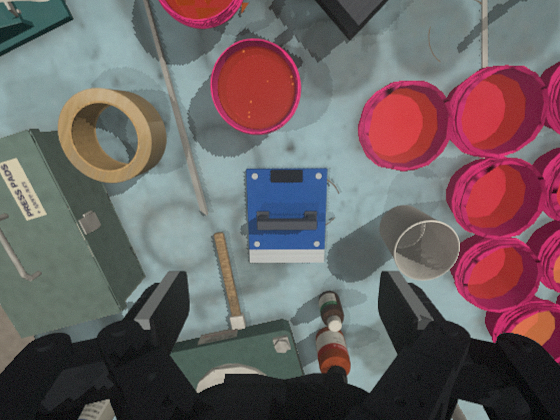

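View pics/w2c.png

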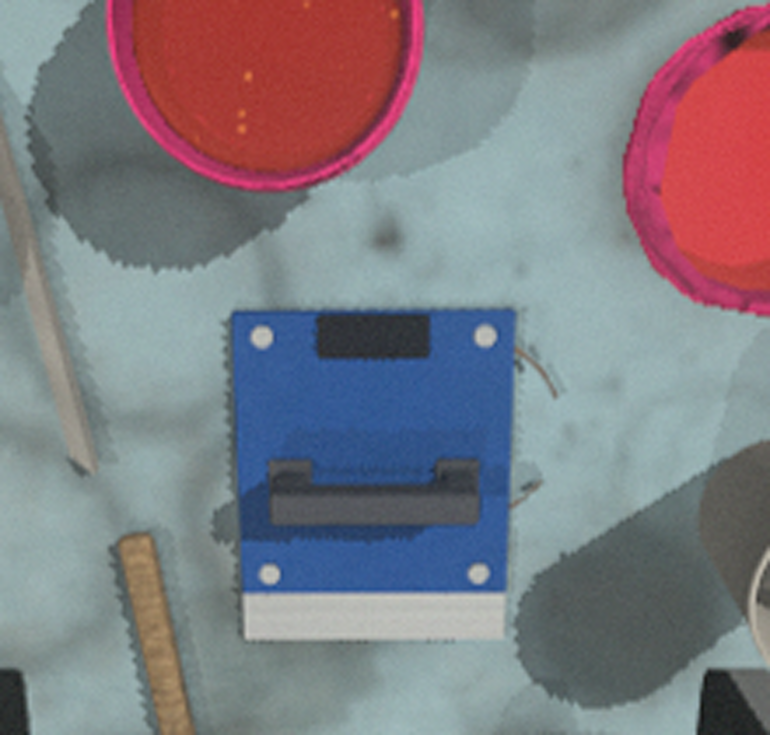

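```bash
python3 - <<'E'
from h import *
C=cam('wrist',[0.58923704,-0.24239155,0.27927894],[-4.11991569e-04,2.68580916e-01,9.63256113e-01,-1.33536960e-03])
q=lambda p:np.array(p)/3.5+[180,80]
P=[((270,487),.035,(-.006,-.037)),((480,487),.035,(-.006,.037)),((480,523),.035,(.006,.037)),((271,525),.035,(.006,-.037)),
((232,312),.005,(-.065,-.051)),((515,310),.005,(-.065,.051)),((245,640),.003,(.065,-.051)),((504,639),.003,(.065,.051))]
for sel in (slice(0,4),slice(4,8),slice(0,8)):
    W=np.array([plane(C,q(p),z)[0][:2] for p,z,_ in P[sel]]);M=np.array([m for *_,m in P[sel]])
    w=W.mean(0);m=M.mean(0);H=(M-m).T@(W-w);th=np.arctan2(H[0,1]-H[1,0],H[0,0]+H[1,1])
    Rm=np.array([[np.cos(th),-np.sin(th)],[np.sin(th),np.cos(th)]]);t=w-Rm@m
    print(t.round(4),np.degrees(th).round(2));print(((W-t)@Rm-M).round(4).tolist())
E
```

```text
[ 0.6422 -0.267 ] -30.76
[[-0.001, 0.0005], [-0.0006, -0.0006], [0.0007, -0.0003], [0.001, 0.0004]]
[ 0.6439 -0.2682] -30.75
[[-0.0001, 0.0005], [-0.0002, -0.0005], [0.0001, 0.0001], [0.0002, -0.0001]]
[ 0.643  -0.2676] -30.75
[[-0.0021, 0.0006], [-0.0017, -0.0006], [-0.0004, -0.0002], [-0.0, 0.0005], [0.001, 0.0004], [0.0009, -0.0006], [0.0012, 0.0], [0.0012, -0.0002]]
```

```bash
python3 - <<'E'
from h import *
plan([.643,-.2675,.07],59.25,6)
plan([.643,-.2675,.022],59.25,2,pos=[.643,-.2675,.07],a0=59.25)
E
```

```text
tool y 58.96 rows 6 yaw each -0.006
[[-0.201, 0.014, 0.698], [-0.201, 0.014, 0.698], [-0.201, 0.013, 0.698], [-0.201, 0.013, 0.698], [-0.201, 0.013, 0.698], [-0.201, 0.013, 0.698]]
tool y 59.25 rows 2 yaw each -0.0
[[0.0, 0.0, 0.48], [0.0, 0.0, 0.48]]
```

Call:
{"name": "carry_out", "arguments": {"offset": [[-0.4,0.028,0.7],[-0.4,0.028,0.7],[-0.4,0.026,0.7],[0,0,0.7],[0,0,0.7],[0,0,0.7],[0,0,0.3],[0,0,0]], "yaw": [0,0,0,0,0,0,0,0]}}

```text
time_s: 3.65
position: [0.6421, -0.2637, 0.0535]
tool_rot: [-0.002, 0.266, 0.964, 0.0]
contact_force: [0.6, 0.3, 0.3]
width: 1.0
```

```bash
python3 - <<'E'
from h import *
im,C,s=snap('wrist','w3'); print(s['position'],ang(s['tool_rot']),s['time_s'])
im,C,s=snap('side','s3');crop(im,300,180,460,300,5,'s3c')
E
```

```text
[ 0.64206466 -0.26367321  0.05354196] 59.20355069932097 3.65
```

View pics/w3.png

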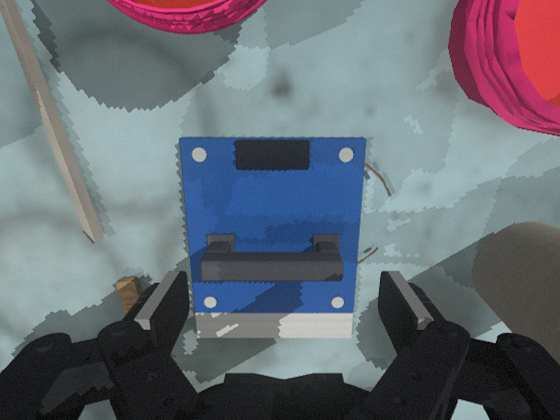

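View pics/s3c.png

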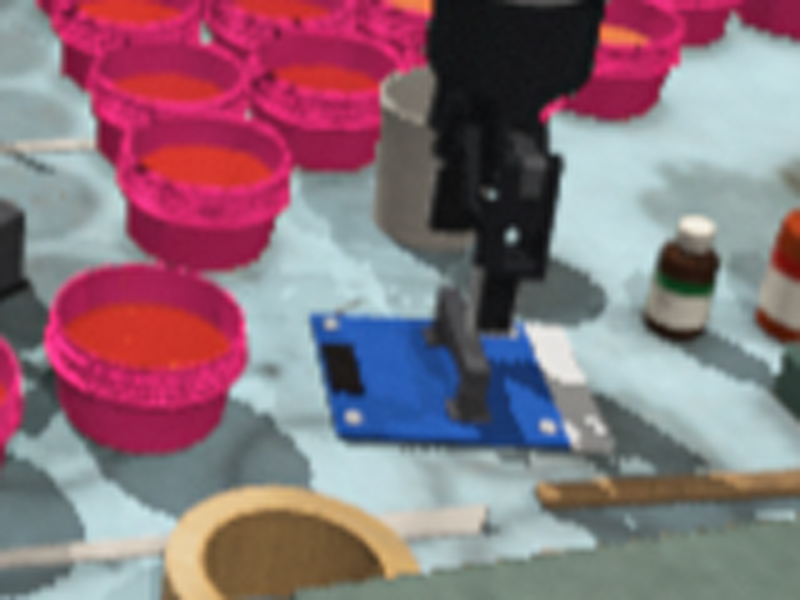

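```bash
python3 - <<'E'
from h import *
s=readout.state(); s0=dict(s)
im=cv2.imread('pics/w3.png'); crop(im,170,220,390,360,3.6,'w3c')
C=cam('wrist',[0.64206466,-0.26367321,0.05354196],s['tool_rot'])
for p,z in [((202,254),.035),((343,252),.035),((343,280),.035),((202,281),.035),((181,138),.005),((364,136),.005)]:
    P=plane(C,p,z)[0]; print(P.round(4), (P-np.array([0.64206,-0.26367,.0535])).round(4))
Q=np.array([plane(C,p,.035)[0] for p in [(202,254),(343,252),(343,280),(202,281)]]).mean(0); a=np.radians(59.2);d=Q[:2]-[.64206,-.26367]
print(Q,'toolx',d@[-np.sin(a),np.cos(a)],'tooly',d@[np.cos(a),np.sin(a)])
E
```

```text
[ 0.6164 -0.2933  0.035 ] [-0.0257 -0.0297 -0.0185]
[ 0.6516 -0.2321  0.035 ] [ 0.0096  0.0315 -0.0185]
[ 0.6656 -0.2394  0.035 ] [ 0.0235  0.0242 -0.0185]
[ 0.6289 -0.3021  0.035 ] [-0.0132 -0.0384 -0.0185]
[ 0.5623 -0.2778  0.005 ] [-0.0798 -0.0141 -0.0485]
[ 0.6119 -0.1926  0.005 ] [-0.0302  0.071  -0.0485]
[ 0.64061841 -0.2667552   0.035     ] toolx -0.00034148170252513874 tooly -0.0033882184181448826
```

View pics/w3c.png

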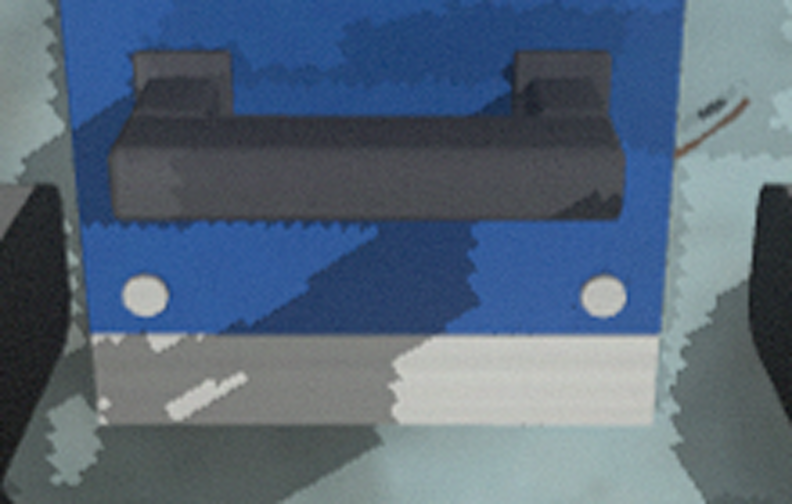

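Call:
{"name": "carry_out", "arguments": {"offset": [[-0.045,-0.068,0],[0,0,0.3],[0,0,0.33],[0,0,0]], "yaw": [0,0,0,0]}}

```text
time_s: 4.15
position: [0.6416, -0.2688, 0.0212]
tool_rot: [-0.002, 0.266, 0.964, 0.0]
contact_force: [0.4, 0.2, -0.9]
width: 0.999
```

```bash
python3 - <<'E'
from h import *
im,C,s=snap('wrist','w4'); print(s['position'],ang(s['tool_rot']),s['time_s'])
crop(im,150,200,420,380,2.9,'w4c')
im,C,s=snap('side','s4');crop(im,340,200,440,280,8,'s4c')
E
```

```text
[ 0.64162816 -0.26880599  0.02119422] 59.123615983352224 4.15
```

View pics/w4c.png

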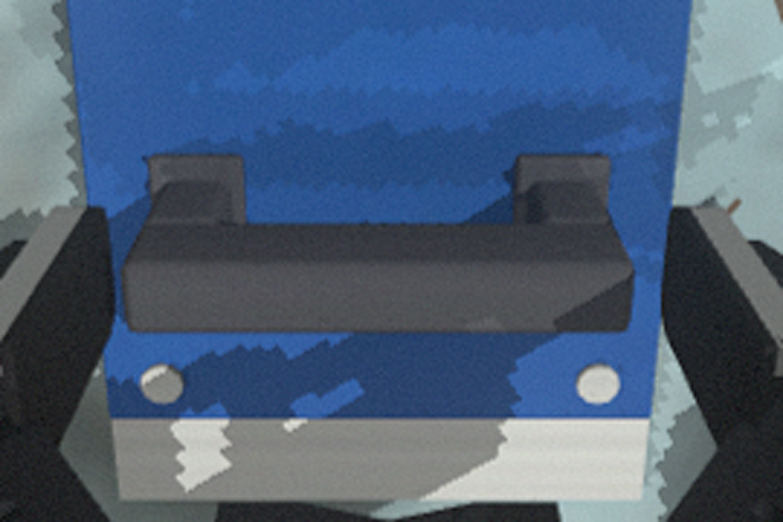

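View pics/s4c.png

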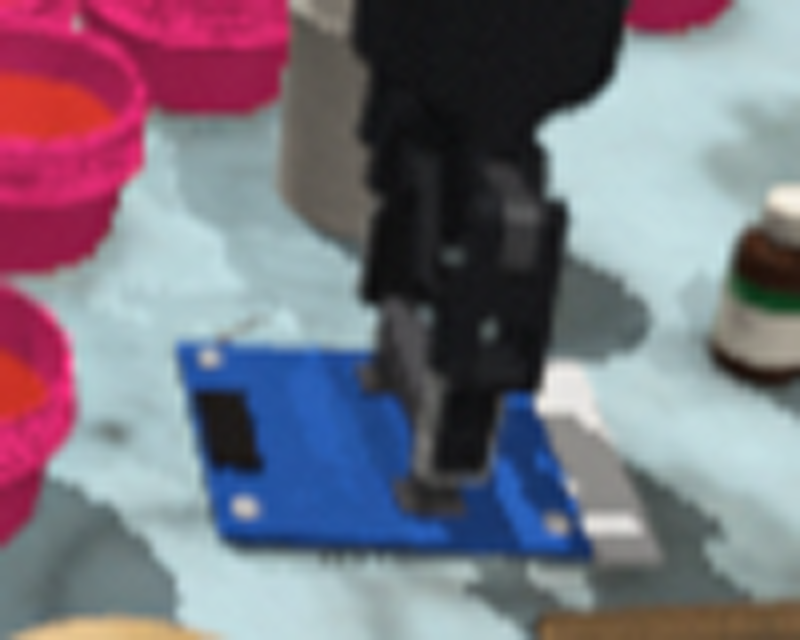

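```bash
python3 - <<'E'
from h import *
s=readout.state();p=s['position']
C=cam('wrist',p,s['tool_rot']);a=np.radians(ang(s['tool_rot']))
A=np.array([[-np.sin(a),np.cos(a)],[np.cos(a),np.sin(a)]])
for c in [(124,262),(632,262),(632,330),(124,330)]:
    P=plane(C,np.array(c)/2.9+[150,200],.035)[0]; print((A@(P[:2]-p[:2])).round(4))
# finger tip pixel for tool points
for x in (-.011,0,.011):
  for z in (-.002,.003,.011):
    Rt=R.from_quat(np.array(s['tool_rot'])[[1,2,3,0]]).as_matrix()
    print(x,z,((proj(C,p+Rt@np.array([x,-.0425,z]))-[150,200])*2.9).round(0))
E
```

```text
[ 0.0044 -0.0355]
[0.0045 0.0372]
[-0.0068  0.0381]
[-0.0069 -0.0364]
-0.011 -0.002 [[104. 315.]]
-0.011 0.003 [[113. 297.]]
-0.011 0.011 [[126. 271.]]
0 -0.002 [[ 98. 253.]]
0 0.003 [[107. 237.]]
0 0.011 [[120. 213.]]
0.011 -0.002 [[ 91. 189.]]
0.011 0.003 [[101. 174.]]
0.011 0.011 [[115. 153.]]
```

Call:
{"name": "carry_out", "arguments": {"offset": [[-0.02,0.015,0.1],[0,0,0.1],[0,0,0]], "yaw": [0,0,0]}}

```text
time_s: 4.55
position: [0.6439, -0.2693, 0.0132]
tool_rot: [-0.0, 0.266, 0.964, -0.0]
contact_force: [0.1, 0.8, -0.2]
width: 0.997
```

Call:
{"name": "carry_out", "arguments": {"offset": [[0,0,0],[0,0,0],[0,0,0],[0,0,0]], "yaw": [0,0,0,0], "grip": 1, "grip_force": 40}}

```text
time_s: 4.95
position: [0.6442, -0.2697, 0.0141]
tool_rot: [0.0, 0.266, 0.964, -0.0]
contact_force: [-0.3, 0.8, 3.5]
width: 0.856
```

Call:
{"name": "carry_out", "arguments": {"offset": [[0,0,-0.3],[0,0,-0.7],[0,0,-0.7],[0,0,-0.7],[0,0,0]], "yaw": [0,0,0,0,0]}}

```text
time_s: 5.45
position: [0.6462, -0.2708, 0.1398]
tool_rot: [0.004, 0.266, 0.964, -0.0]
contact_force: [0.7, -0.2, -2.2]
width: 0.857
```

```bash
python3 - <<'E'
from h import *
im,C,s=snap('wrist','w5'); print(s['position'],ang(s['tool_rot']),s['time_s'],s['width'],s['contact_force'])
im,C,s=snap('side','s5');crop(im,300,120,460,250,5,'s5c')
E
```

```text
[ 0.64621225 -0.27079008  0.13977371] 59.10123366044147 5.45 0.8572897882717992 [ 0.68537038 -0.24264224 -2.17773379]
```

View pics/w5.png

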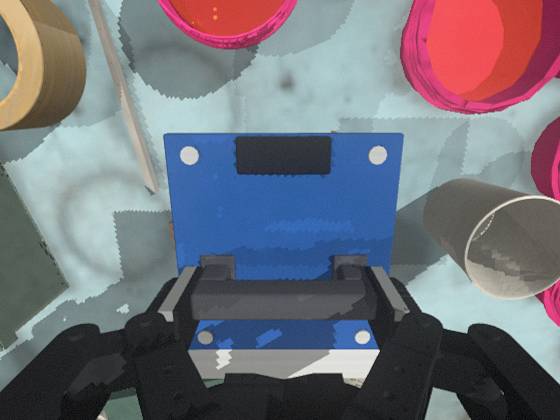

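View pics/s5c.png

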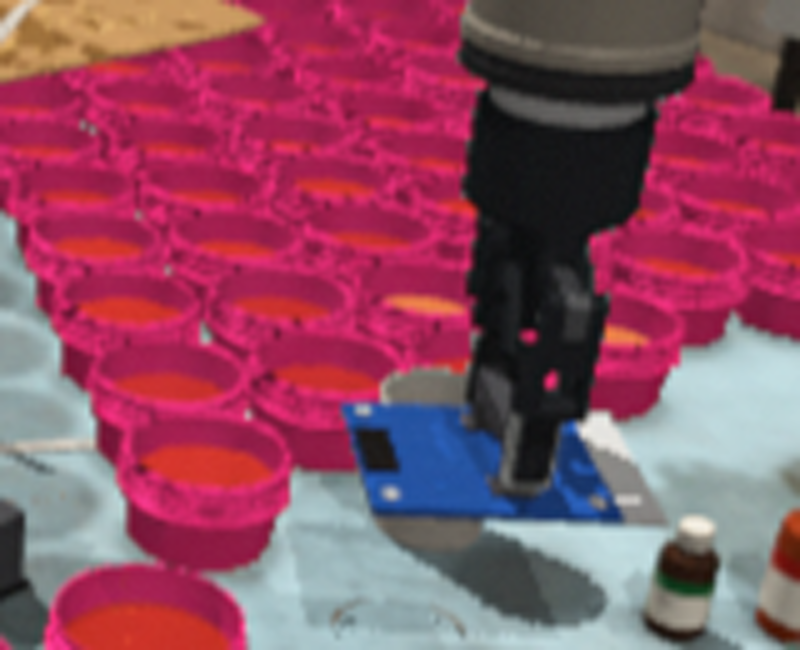

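```bash
python3 - <<'E'
from h import *
im=cv2.imread('pics/w5.png'); crop(im,150,120,420,390,2.9,'w5c')
E
```

```text
(no output)
```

View pics/w5c.png

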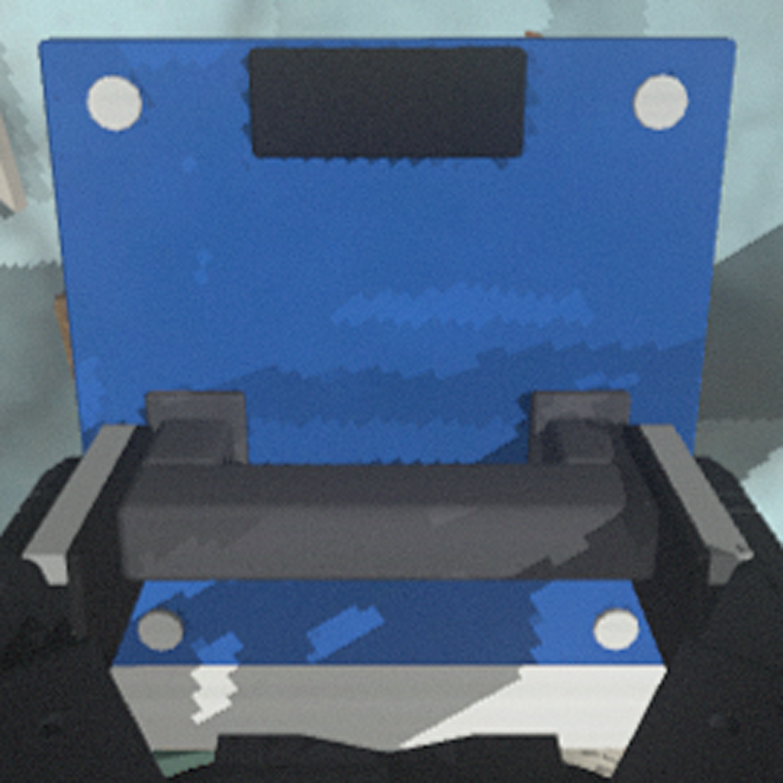

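```bash
cat >> h.py <<'E'
def pnp_cover(pix,mod,C=None):
    """pose of cover in tool frame from wrist pixels: returns pitch etc."""
    c=get_calibration('wrist');K=np.array(c['mtx']);T=np.array(c['tool_from_camera'])
    ok,rv,tv=cv2.solvePnP(np.array(mod,float),np.array(pix,float),K,None)
    pr,_=cv2.projectPoints(np.array(mod,float),rv,tv,K,None)
    Rm=T[:3,:3]@cv2.Rodrigues(rv)[0]; t=T[:3,:3]@tv.ravel()+T[:3,3]
    return Rm,t,(pr[:,0]-pix).round(1)
E
python3 - <<'E'
from h import *
c=np.array([(40,42),(736,40),(112,664),(667,664),(120,503),(656,503),(652,580),(122,577)])/2.9+[150,120]
m=[(-.065,-.051,.005),(-.065,.051,.005),(.045,-.051,.005),(.045,.051,.005),(-.006,-.037,.035),(-.006,.037,.035),(.006,.037,.035),(.006,-.037,.035)]
Rm,t,e=pnp_cover(c,m); print(Rm.round(3),t.round(4));print(e.tolist())
E
```

```text
[[-1.     0.004  0.003]
 [ 0.004  1.    -0.008]
 [-0.003 -0.008 -1.   ]] [0.0007 0.0024 0.0167]
[[0.9, 0.5], [-0.8, 0.5], [-0.9, -1.1], [0.8, -0.6], [-1.7, -0.0], [1.3, 0.2], [0.2, -0.2], [0.3, 0.5]]
```

```bash
python3 - <<'E'
from h import *
plan([.646,-.271,.24],59.1,3)
plan([.66,.236,.24],92.45,13,pos=[.646,-.271,.24],a0=59.1)
E
```

```text
tool y 59.13 rows 3 yaw each 0.001
[[-0.014, -0.004, -0.7], [-0.014, -0.004, -0.7], [-0.014, -0.004, -0.7]]
tool y 59.1 rows 13 yaw each -0.321
[[0.382, 0.68, -0.0], [0.351, 0.697, -0.0], [0.32, 0.712, -0.0], [0.288, 0.725, -0.0], [0.255, 0.738, -0.0], [0.222, 0.748, -0.0], [0.188, 0.757, -0.0], [0.154, 0.765, -0.0], [0.119, 0.771, -0.0], [0.085, 0.776, -0.0], [0.05, 0.779, -0.0], [0.015, 0.78, -0.0], [-0.02, 0.78, -0.0]]
```

Call:
{"name": "carry_out", "arguments": {"offset": [[0,0,-0.7],[0,0,-0.7],[0.38,0.68,-0.7],[0.35,0.7,0],[0.32,0.71,0],[0.29,0.72,0],[0.25,0.74,0],[0.22,0.75,0]], "yaw": [0,0,-0.32,-0.32,-0.32,-0.32,-0.32,-0.32]}}

```text
time_s: 6.35
position: [0.65, -0.0356, 0.2361]
tool_rot: [-0.001, 0.134, 0.991, -0.0]
contact_force: [1.1, -0.5, -2.5]
width: 0.853
```

Call:
{"name": "carry_out", "arguments": {"offset": [[0.19,0.76,0],[0.15,0.77,0],[0.12,0.77,0],[0.08,0.78,0],[0.05,0.78,0],[0.02,0.78,0],[-0.02,0.6,0],[0,0,0]], "yaw": [-0.32,-0.32,-0.32,-0.32,-0.32,-0.32,-0.32,0]}}

```text
time_s: 7.15
position: [0.6574, 0.2329, 0.2356]
tool_rot: [-0.001, -0.025, 1.0, 0.0]
contact_force: [-1.8, -0.2, -2.0]
width: 0.853
```

```bash
python3 - <<'E'
from h import *
im,C,s=snap('wrist','w6'); print(s['position'].tolist(),s['tool_rot'].tolist(),ang(s['tool_rot']),s['time_s'],s['joints'].round(2))
crop(im,190,0,370,150,4.4,'w6c')
E
```

```text
[0.6573957479082644, 0.23291974970905094, 0.23556024272995535] [-0.0011552843510914286, -0.025118780223280485, 0.9996837120909547, 0.0004335645418087713] 92.87864452893335 7.15 [-0.77  0.51  0.48  1.57 -0.25  1.13  1.4 ]
```

View pics/w6.png

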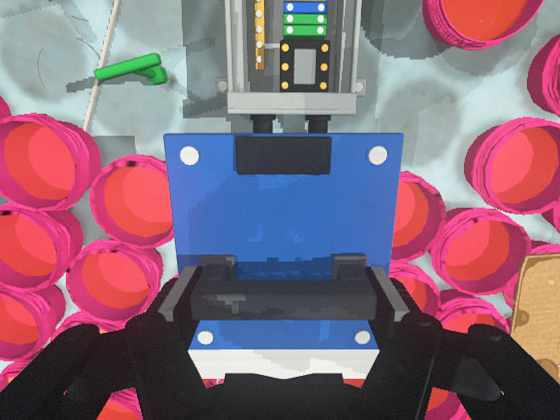

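View pics/w6c.png

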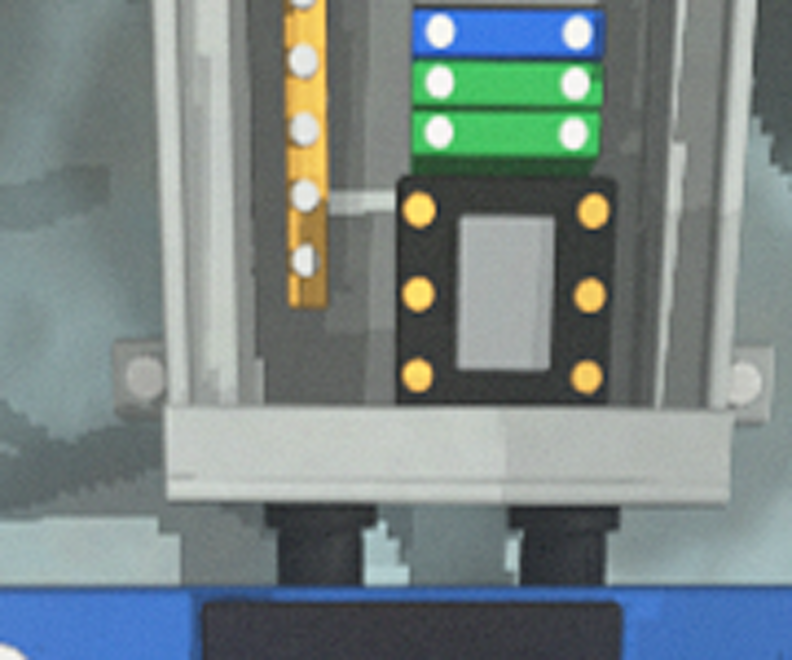

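```bash
python3 - <<'E'
from h import *
c=get_calibration('wrist');K=np.array(c['mtx']);T=np.array(c['tool_from_camera'])
def tool_at(p,zt):
    d=T[:3,:3]@np.linalg.inv(K)@np.r_[p,1]; o=T[:3,3]; return o+d*((zt-o[2])/d[2])
for p in [(166,408),(733,408),(168,500),(730,498)]:
    print(tool_at(np.array(p)/4.4+[190,0],.2356-.059).round(4))
E
```

```text
[ 0.089  -0.0479  0.1766]
[0.0891 0.0664 0.1766]
[ 0.0712 -0.0484  0.1766]
[0.0717 0.0669 0.1766]
```

Call:
{"name": "carry_out", "arguments": {"offset": [[0.66,0.028,0.3],[0.66,0.028,0.4],[0.66,0.028,0.4],[0.66,0.028,0.4],[0.68,0.024,0.4],[0,0,0.4],[0,0,0]], "yaw": [0,0,0,0,0,0,0]}}

```text
time_s: 7.9
position: [0.4909, 0.2256, 0.1204]
tool_rot: [-0.002, -0.021, 1.0, -0.001]
contact_force: [-0.3, -0.2, -2.5]
width: 0.855
```

```bash
python3 - <<'E'
from h import *
im,C,s=snap('side','s7'); print(s['position'].tolist(),ang(s['tool_rot']),s['time_s'],s['contact_force'])
crop(im,200,100,330,210,6,'s7c')
im,C,s=snap('wrist','w7'); crop(im,150,0,420,270,2.9,'w7c')
E
```

```text
[0.49092325974489776, 0.22555489203247006, 0.12042344528595605] 92.37267890539854 7.9 [-0.27661339 -0.21775897 -2.52862387]
```

View pics/s7c.png

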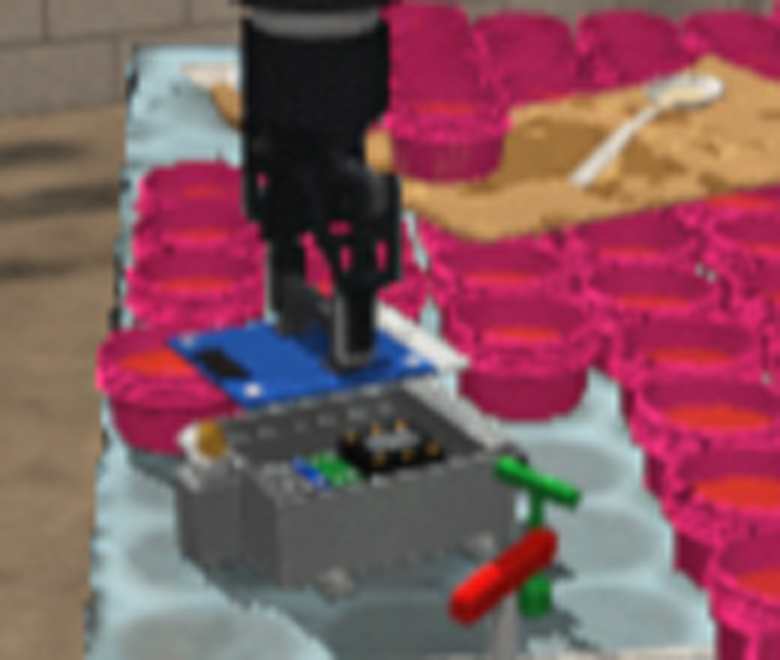

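View pics/w7c.png

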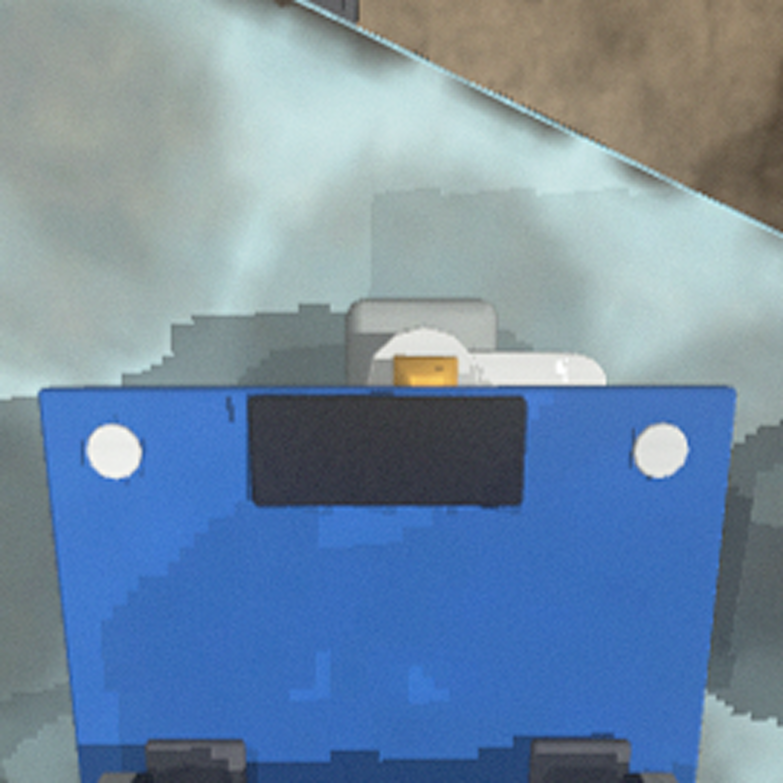

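```bash
cat >> h.py <<'E'
def tool_at(p,zt):
    c=get_calibration('wrist');K=np.array(c['mtx']);T=np.array(c['tool_from_camera'])
    d=T[:3,:3]@np.linalg.inv(K)@np.r_[p,1]; o=T[:3,3]; return o+d*((zt-o[2])/d[2])
E
python3 - <<'E'
from h import *
f=lambda p,z:tool_at(np.array(p)/2.9+[150,0],z).round(4)
print('head back edge',f((394,356),.048),f((457,356),.048),'rear edge cover',f((42,388),.012),f((736,386),.012))
s=readout.state(); print(s['tool_rot'],ang(s['tool_rot']),s['position'])
E
```

```text
head back edge [0.0683 0.0027 0.048 ] [0.0683 0.0143 0.048 ] rear edge cover [ 0.065  -0.0495  0.012 ] [0.0654 0.0529 0.012 ]
[ 6.13027811e-05 -2.02554930e-02  9.99794767e-01 -3.67918037e-04] 92.32126516040451 [0.49326908 0.2261446  0.12259785]
```

Call:
{"name": "carry_out", "arguments": {"offset": [[0,0,0],[0,0,0]], "yaw": [0,0]}}

```text
time_s: 8.2
position: [0.4935, 0.2269, 0.123]
tool_rot: [0.001, -0.021, 1.0, 0.0]
contact_force: [-0.8, -0.1, -2.4]
width: 0.852
```

```bash
python3 - <<'E'
from h import *
for i in range(4):
    im,C,s=snap('wrist','w8'); print(s['time_s'],s['position'].round(4),ang(s['tool_rot']).round(2),s['joints'].round(4))
crop(im,150,0,420,270,2.9,'w8c')
E
```

```text
8.2 [0.4935 0.2269 0.123 ] 92.35 [-0.9187  0.3845  0.4536  2.0311 -0.237   0.7745  1.2884]
8.25 [0.4932 0.2269 0.1229] 92.37 [-0.9187  0.3845  0.4534  2.0314 -0.2371  0.7744  1.2885]
8.3 [0.4931 0.227  0.1228] 92.38 [-0.9189  0.3846  0.4533  2.0317 -0.2372  0.7743  1.2885]
8.35 [0.4929 0.227  0.1226] 92.38 [-0.919   0.3847  0.4532  2.0319 -0.2372  0.7742  1.2885]
```

View pics/w8c.png

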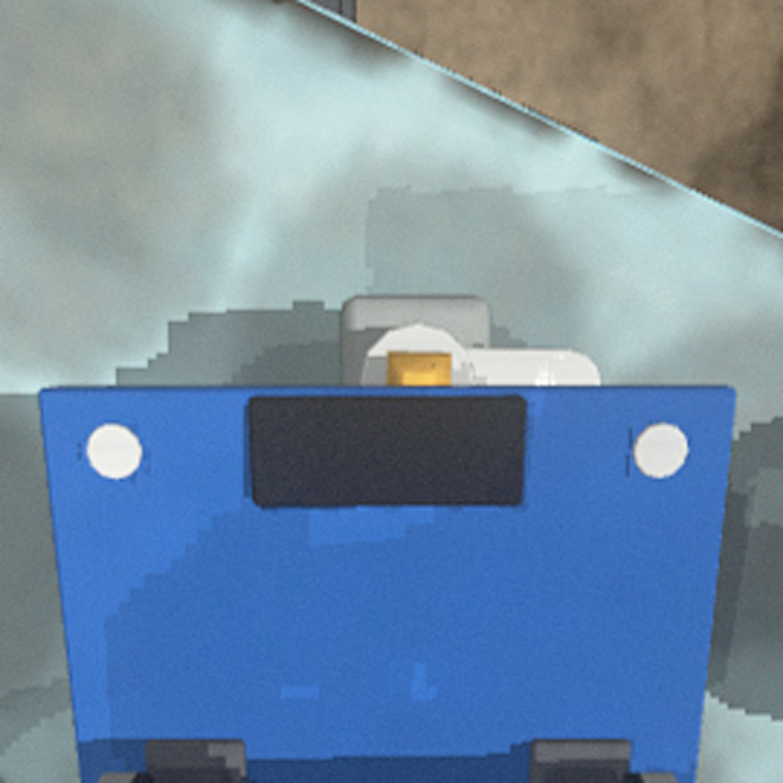

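Call:
{"name": "carry_out", "arguments": {"offset": [[0.04,0.116,0],[0,0,0.25],[0,0,0.25],[0,0,0],[0,0,0]], "yaw": [0,0,0,0,0]}}

```text
time_s: 8.9
position: [0.49, 0.2323, 0.0965]
tool_rot: [-0.001, -0.021, 1.0, -0.001]
contact_force: [0.3, 0.0, -1.6]
width: 0.857
```

```bash
python3 - <<'E'
from h import *
im,C,s=snap('wrist','w9'); print(s['time_s'],s['position'].round(4),ang(s['tool_rot']).round(2),s['contact_force'])
crop(im,150,0,420,270,2.9,'w9c')
E
```

```text
8.9 [0.49   0.2323 0.0965] 92.38 [ 0.32774882  0.044187   -1.62803346]
```

View pics/w9c.png

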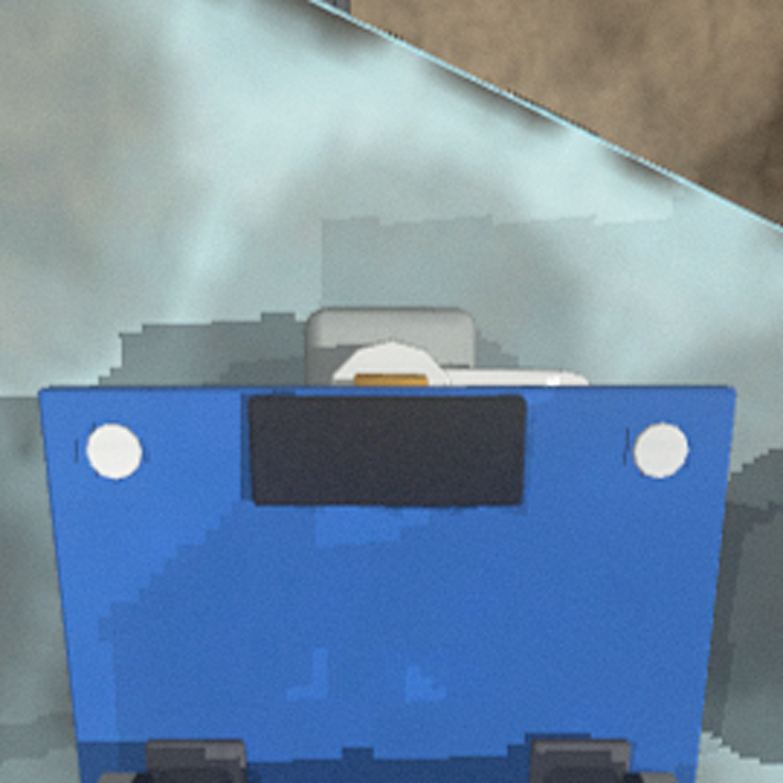

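Call:
{"name": "carry_out", "arguments": {"offset": [[0,0,0.05],[0,0,0.05],[-0.01,0,0.05],[-0.01,0,0.05],[0,0,0]], "yaw": [0,0,0,0,0]}}

```text
time_s: 9.45
position: [0.4921, 0.2329, 0.0875]
tool_rot: [0.001, -0.021, 1.0, 0.0]
contact_force: [3.1, -0.0, 5.2]
width: 0.857
```

```bash
python3 - <<'E'
from h import *
im,C,s=snap('wrist','w10'); print(s['time_s'],s['position'].round(4),ang(s['tool_rot']).round(2),s['contact_force'])
crop(im,150,120,420,390,2.9,'w10c')
im,C,s=snap('side','s10');crop(im,200,100,330,210,6,'s10c')
E
```

```text
9.45 [0.4921 0.2329 0.0875] 92.39 [ 3.09352998 -0.00826139  5.22927568]
```

View pics/w10c.png

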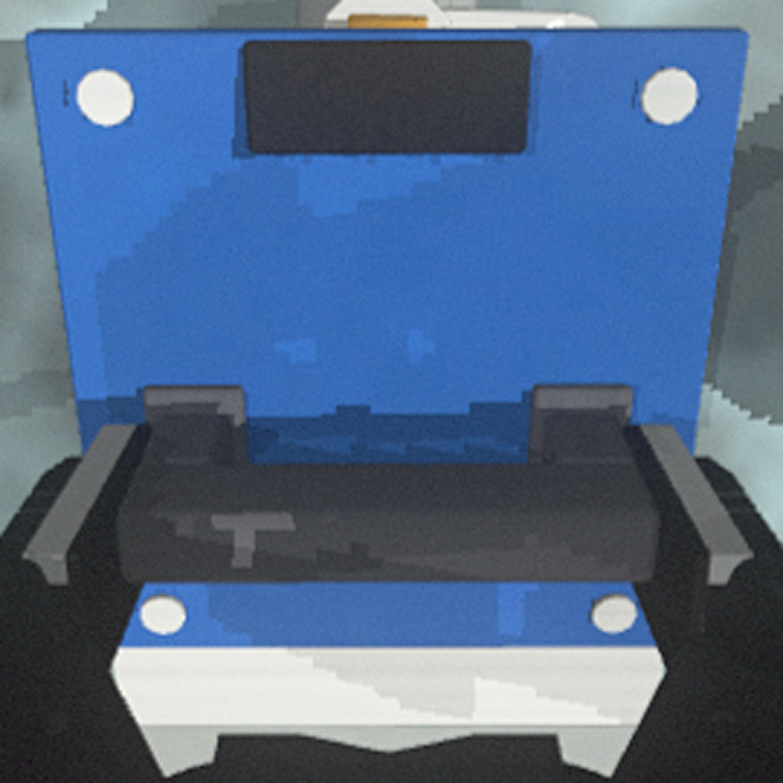

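View pics/s10c.png

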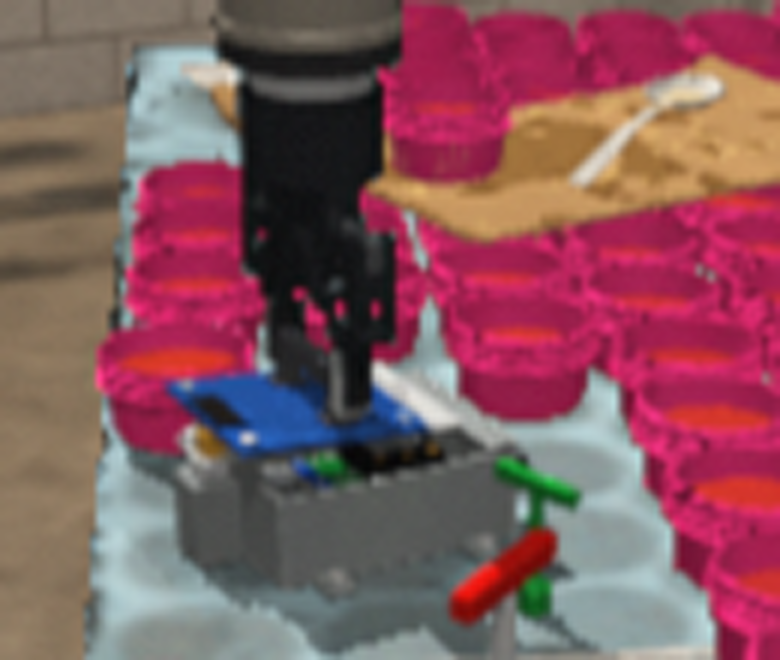

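Call:
{"name": "carry_out", "arguments": {"offset": [[-0.015,0,0.05],[-0.015,0,0.05],[-0.015,0,0.05],[-0.015,0,0.05],[0,0,0]], "yaw": [0,0,0,0,0]}}

```text
time_s: 10.05
position: [0.4949, 0.2331, 0.0774]
tool_rot: [0.001, -0.021, 1.0, 0.0]
contact_force: [4.8, 0.4, 4.5]
width: 0.854
```

```bash
python3 - <<'E'
from h import *
im,C,s=snap('wrist','w11'); print(s['time_s'],s['position'].round(4),ang(s['tool_rot']).round(2),s['contact_force'])
crop(im,150,120,420,390,2.9,'w11c')
im,C,s=snap('side','s11');crop(im,200,100,330,210,6,'s11c')
E
```

```text
10.05 [0.4949 0.2331 0.0774] 92.39 [4.84474173 0.42274146 4.54363233]
```

View pics/w11c.png

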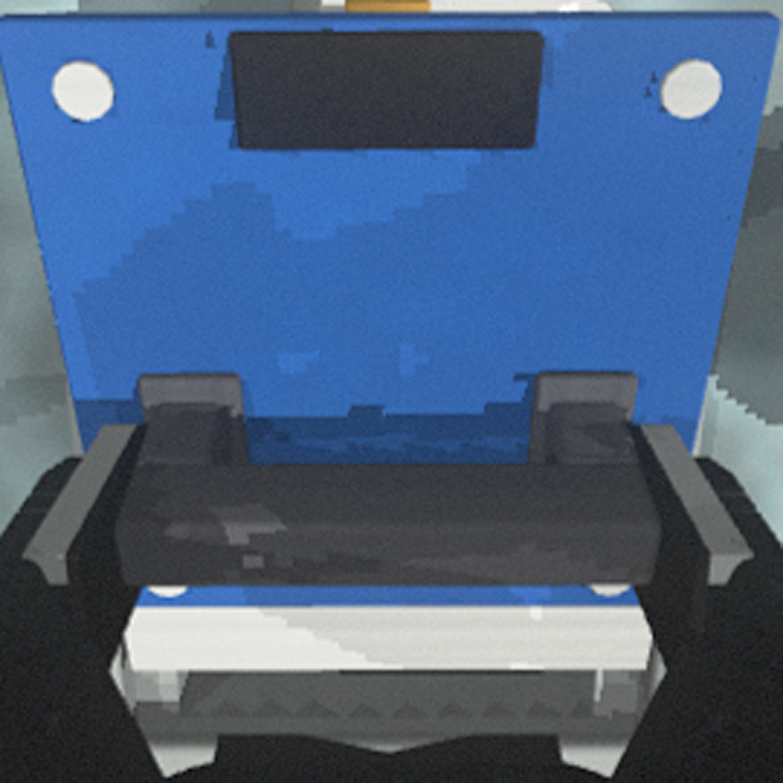

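View pics/s11c.png

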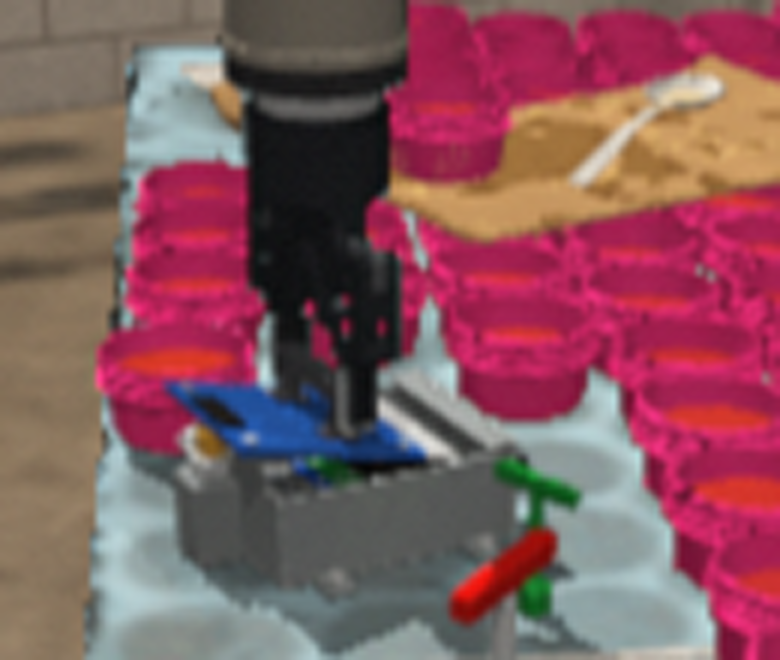

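```bash
python3 - <<'E'
from h import *
c=np.array([(0,17),(781,15),(130,669),(650,669),(231,34),(543,33),(535,148),(240,149)])/2.9+[150,120]
m=[(-.065,-.051,.005),(-.065,.051,.005),(.065,-.051,.003),(.065,.051,.003),(-.064,-.02,.008),(-.064,.02,.008),(-.048,.02,.008),(-.048,-.02,.008)]
Rm,t,e=pnp_cover(c,m); print(Rm.round(3),t.round(4));print(e.tolist())
print('pitch',np.degrees(np.arcsin(Rm[2,0])))
print('tongue edge in tool',(Rm@[.065,0,0]+t).round(4),'rear',(Rm@[-.065,0,0]+t).round(4))
E
```

```text
[[-0.98   0.003 -0.201]
 [ 0.005  1.    -0.006]
 [ 0.201 -0.007 -0.98 ]] [0.0064 0.0019 0.0141]
[[-0.9, 0.5], [-0.3, 0.6], [1.4, 0.1], [-1.1, 0.6], [0.2, -0.8], [0.3, -0.6], [-0.0, 0.0], [0.5, -0.2]]
pitch 11.60139778109042
tongue edge in tool [-0.0573  0.0022  0.0271] rear [0.07   0.0015 0.001 ]
```

Call:
{"name": "carry_out", "arguments": {"offset": [[-0.01,0,0.04],[-0.01,0,0.04],[0,0,0],[0,0,0]], "yaw": [0,0,0,0]}}

```text
time_s: 10.55
position: [0.4956, 0.2331, 0.0739]
tool_rot: [0.0, -0.021, 1.0, 0.0]
contact_force: [1.7, -1.1, 15.5]
width: 0.851
```

```bash
python3 - <<'E'
from h import *
im,C,s=snap('wrist','w12'); print(s['time_s'],s['position'].round(4),ang(s['tool_rot']).round(2),s['contact_force'])
crop(im,140,110,430,390,2.7,'w12c')
im,C,s=snap('side','s12');crop(im,200,100,330,210,6,'s12c')
E
```

```text
10.55 [0.4956 0.2331 0.0739] 92.4 [ 1.72602076 -1.08039694 15.45195076]
```

View pics/w12c.png

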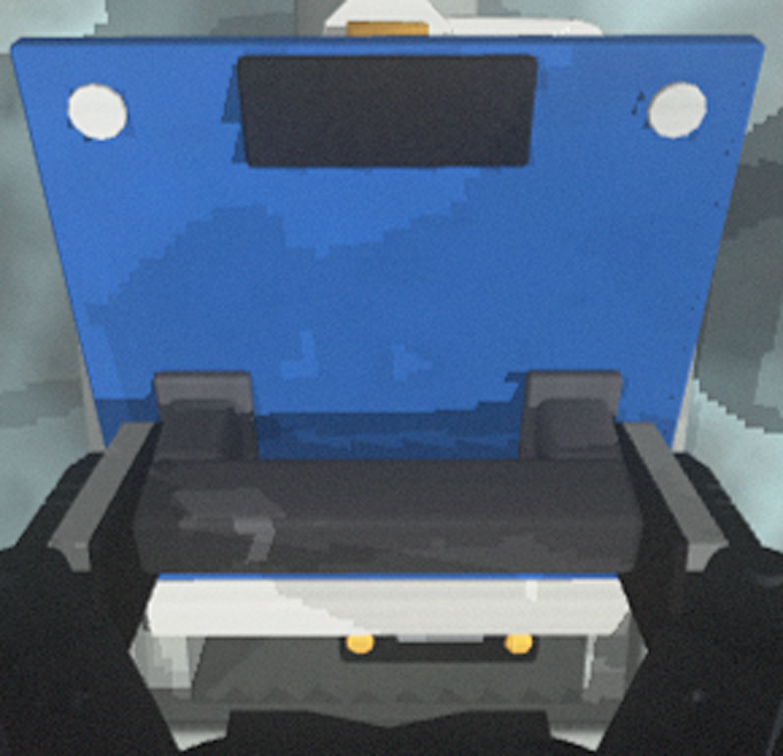

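View pics/s12c.png

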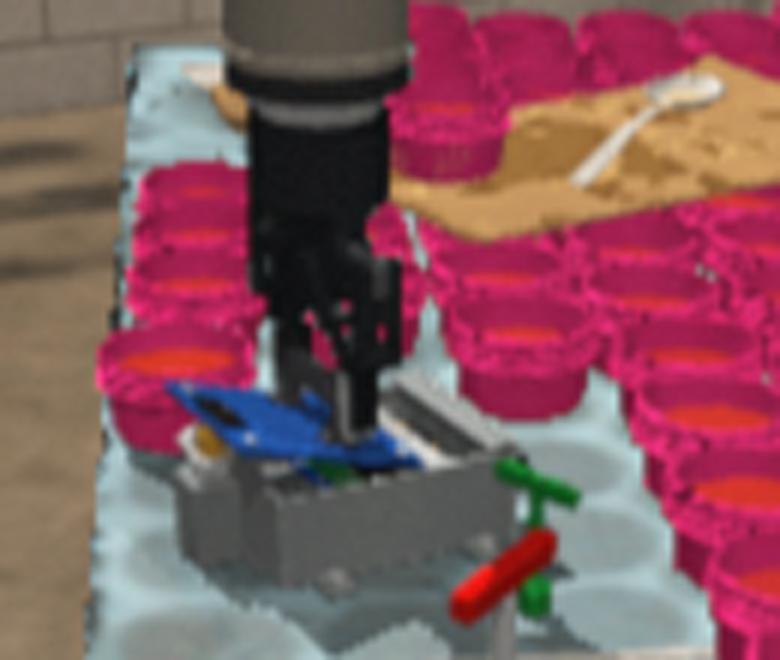

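```bash
python3 - <<'E'
from h import *
c=np.array([(12,43),(764,42),(148,635),(615,635),(240,58),(536,57),(529,165),(247,166)])/2.7+[140,110]
m=[(-.065,-.051,.005),(-.065,.051,.005),(.065,-.051,.003),(.065,.051,.003),(-.064,-.02,.008),(-.064,.02,.008),(-.048,.02,.008),(-.048,-.02,.008)]
Rm,t,e=pnp_cover(c,m); print(Rm.round(3),t.round(4));print(e.tolist())
print('pitch',np.degrees(np.arcsin(Rm[2,0])))
print('tongue edge in tool',(Rm@[.065,0,0]+t).round(4),'rear',(Rm@[-.065,0,0]+t).round(4))
E
```

```text
[[-0.968 -0.003 -0.251]
 [-0.006  1.     0.011]
 [ 0.251  0.012 -0.968]] [0.0077 0.0012 0.0136]
[[-0.2, -0.6], [-0.8, 0.8], [-0.4, 0.2], [1.5, -0.7], [-0.4, -0.6], [0.8, 0.2], [-0.6, 0.6], [0.4, 0.0]]
pitch 14.546936249535921
tongue edge in tool [-0.0553  0.0008  0.0299] rear [ 0.0706  0.0016 -0.0027]
```

Call:
{"name": "carry_out", "arguments": {"offset": [[0,0,-0.02],[-0.06,0,0],[-0.06,0,0],[-0.06,0,0],[-0.06,0,0],[0,0,0]], "yaw": [0,0,0,0,0,0]}}

```text
time_s: 11.25
position: [0.5075, 0.2333, 0.074]
tool_rot: [-0.0, -0.021, 1.0, -0.0]
contact_force: [0.3, 0.5, -1.6]
width: 0.856
```

```bash
python3 - <<'E'
from h import *
im,C,s=snap('wrist','w13'); print(s['time_s'],s['position'].round(4),ang(s['tool_rot']).round(2),s['contact_force'])
crop(im,140,110,430,390,2.7,'w13c')
im,C,s=snap('side','s13');crop(im,200,100,330,210,6,'s13c')
E
```

```text
11.25 [0.5075 0.2333 0.074 ] 92.39 [ 0.25955457  0.46072036 -1.61199314]
```

View pics/w13c.png

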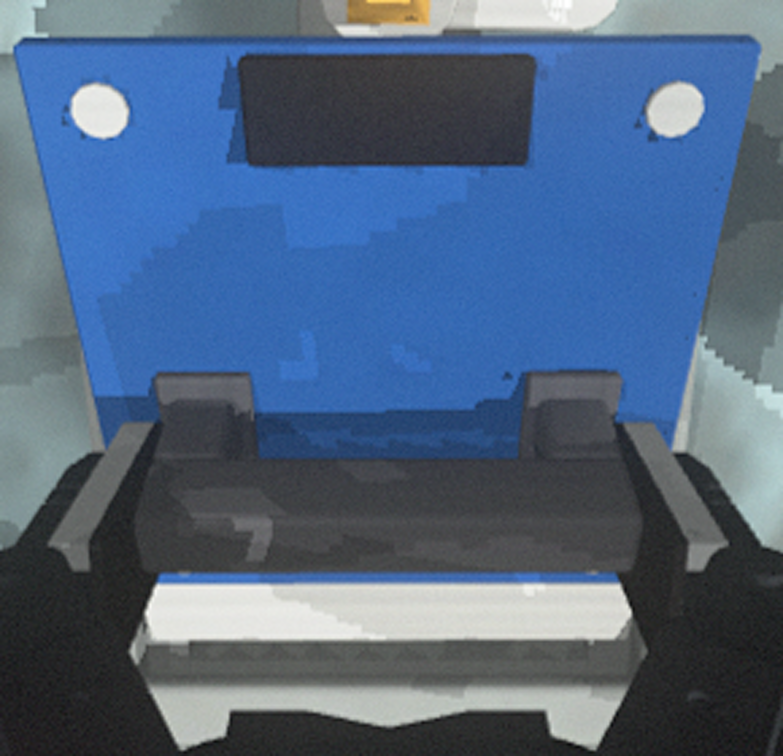

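View pics/s13c.png

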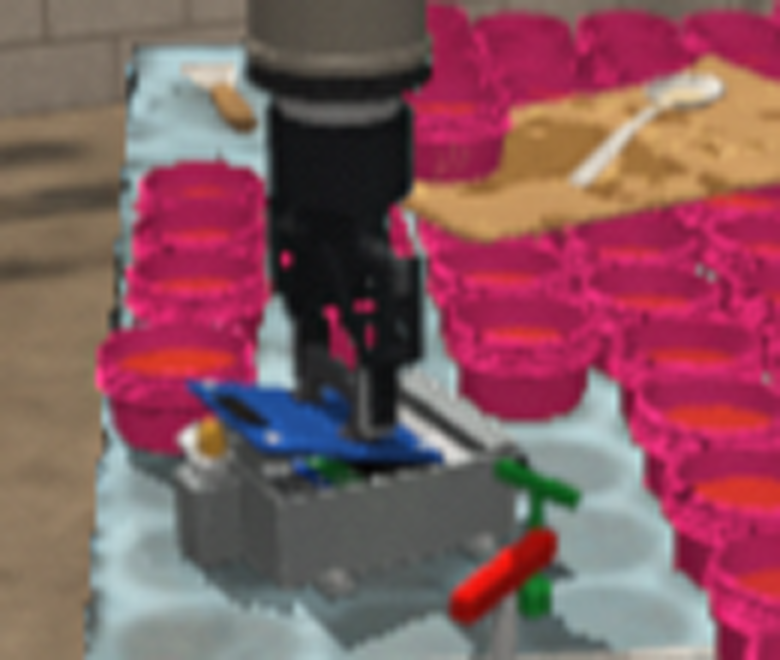

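Call:
{"name": "carry_out", "arguments": {"offset": [[-0.06,0,0.03],[-0.06,0,0],[-0.06,0,0],[-0.06,0,0],[0,0,0]], "yaw": [0,0,0,0,0]}}

```text
time_s: 11.85
position: [0.5193, 0.2341, 0.0729]
tool_rot: [-0.0, -0.021, 1.0, 0.0]
contact_force: [-3.4, -0.0, 5.2]
width: 0.853
```

```bash
python3 - <<'E'
from h import *
im,C,s=snap('wrist','w14'); print(s['time_s'],s['position'].round(4),ang(s['tool_rot']).round(2),s['contact_force'])
crop(im,140,110,430,390,2.7,'w14c')
im,C,s=snap('side','s14');crop(im,200,100,330,210,6,'s14c')
E
```

```text
11.85 [0.5193 0.2341 0.0729] 92.41 [-3.43735219e+00 -2.76859841e-03  5.15393634e+00]
```

View pics/w14c.png

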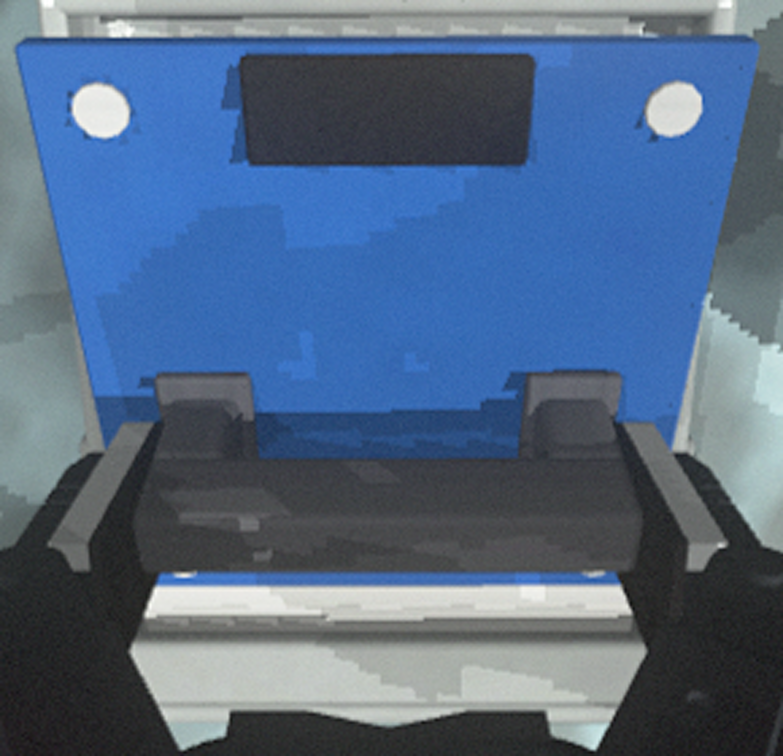

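View pics/s14c.png

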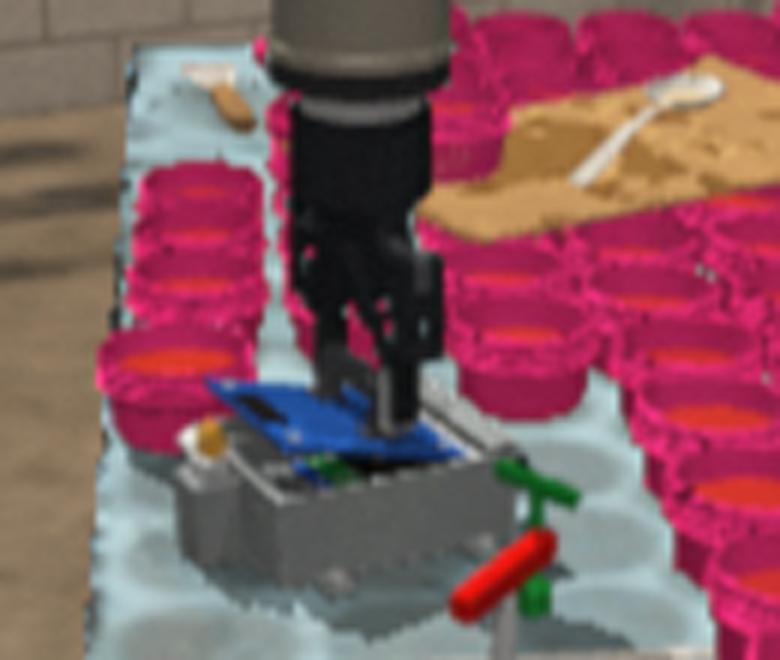

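Call:
{"name": "carry_out", "arguments": {"offset": [[0.0,0,0.05],[0.016,0,0.05],[0.02,0,0.05],[0.02,0,0.05],[0.02,0,0.04],[0,0,0]], "yaw": [0,0,0,0,0,0]}}

```text
time_s: 12.55
position: [0.5154, 0.234, 0.0607]
tool_rot: [-0.0, -0.021, 1.0, 0.0]
contact_force: [-3.8, 0.5, 5.3]
width: 0.851
```

```bash
python3 - <<'E'
from h import *
im,C,s=snap('wrist','w15'); print(s['time_s'],s['position'].round(4),ang(s['tool_rot']).round(2),s['contact_force'])
crop(im,140,80,430,390,2.5,'w15c')
im,C,s=snap('side','s15');crop(im,200,100,330,210,6,'s15c')
E
```

```text
12.55 [0.5154 0.234  0.0607] 92.41 [-3.82878384  0.53712231  5.32046423]
```

View pics/w15c.png

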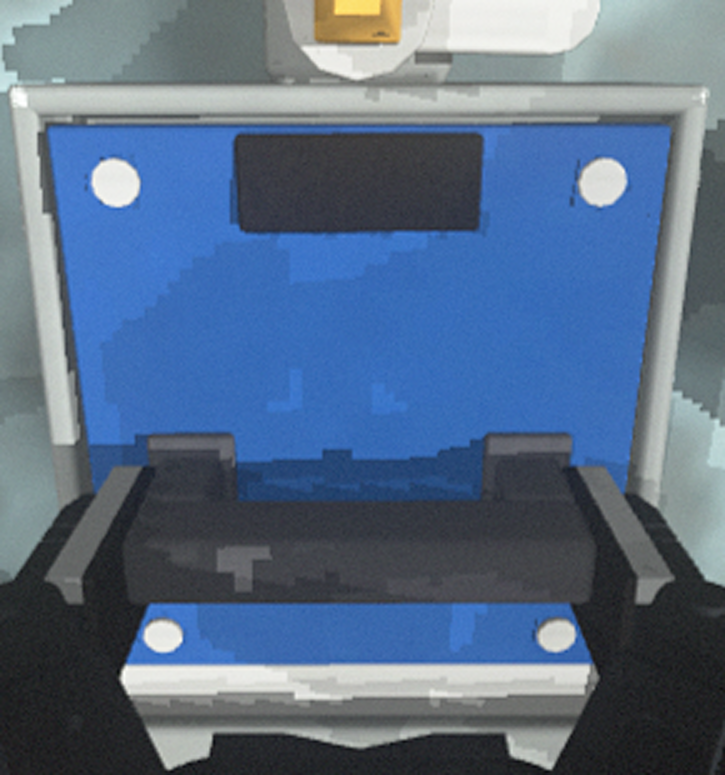

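View pics/s15c.png

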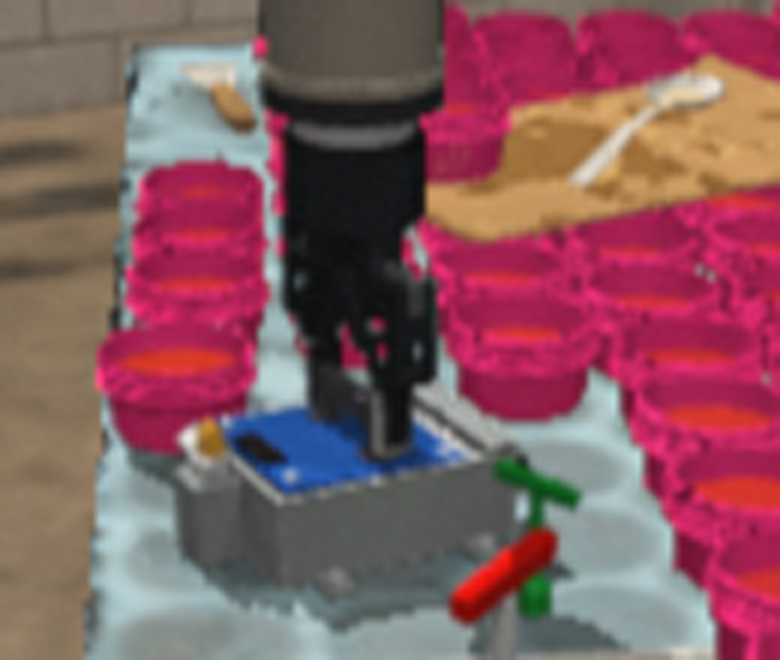

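Call:
{"name": "carry_out", "arguments": {"offset": [[0,0,0.04],[0,0,0.03],[0,0,0]], "yaw": [0,0,0]}}

```text
time_s: 12.95
position: [0.5155, 0.2339, 0.0575]
tool_rot: [-0.0, -0.021, 1.0, 0.0]
contact_force: [-6.4, 0.4, 10.5]
width: 0.858
```

Call:
{"name": "carry_out", "arguments": {"offset": [[0,0,0],[0,0,0],[0,0,0]], "yaw": [0,0,0], "grip": -1}}

```text
time_s: 13.25
position: [0.5156, 0.2337, 0.0571]
tool_rot: [0.0, -0.021, 1.0, -0.0]
contact_force: [0.3, 0.4, -0.0]
width: 1.001
```

```bash
python3 - <<'E'
from h import *
im,C,s=snap('wrist','w16'); print(s['time_s'],s['position'].round(4),ang(s['tool_rot']).round(2),s['contact_force'],s['width'])
crop(im,140,80,430,390,2.5,'w16c')
E
```

```text
13.25 [0.5156 0.2337 0.0571] 92.39 [ 0.2837619   0.41878635 -0.03837022] 1.0005139720110223
```

View pics/w16c.png

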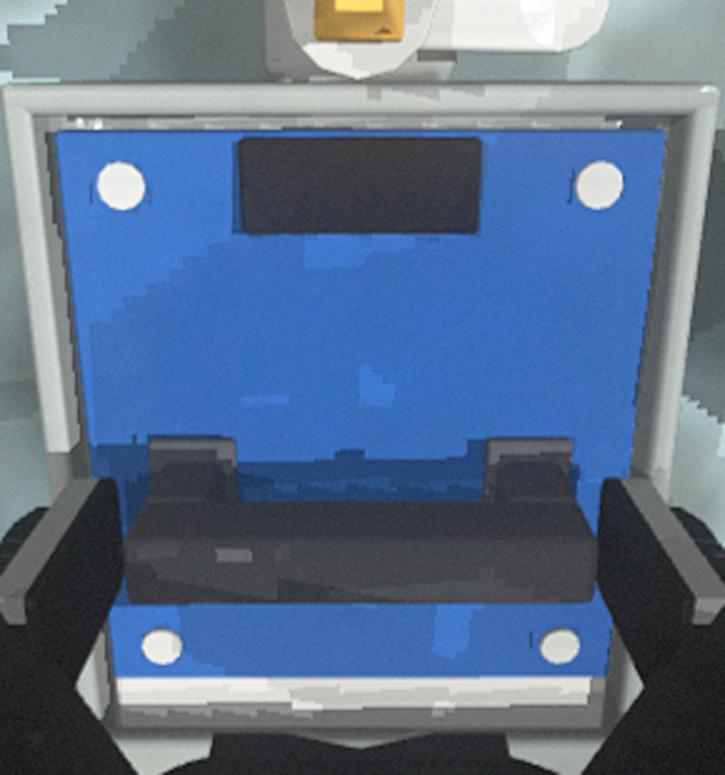

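Call:
{"name": "carry_out", "arguments": {"offset": [[0,0,-0.3],[0,0,-0.6],[0,0,-0.9],[0,0,-0.9],[0,0,0],[0,0,0]], "yaw": [0,0,0,0,0,0]}}

```text
time_s: 13.9
position: [0.5158, 0.2341, 0.1941]
tool_rot: [0.001, -0.021, 1.0, 0.001]
contact_force: [-0.2, 0.4, -0.4]
width: 0.997
```

```bash
python3 - <<'E'
from h import *
im,C,s=snap('wrist','w17'); print(s['time_s'],s['position'].round(4).tolist(),ang(s['tool_rot']).round(2),s['tool_rot'].round(4).tolist(),s['joints'].round(2))
crop(im,180,60,390,310,3,'w17c')
E
```

```text
13.9 [0.5158, 0.2341, 0.1941] 92.41 [0.0011, -0.021, 0.9998, 0.001] [-0.94  0.32  0.49  1.93 -0.19  0.93  1.26]
```

View pics/w17c.png

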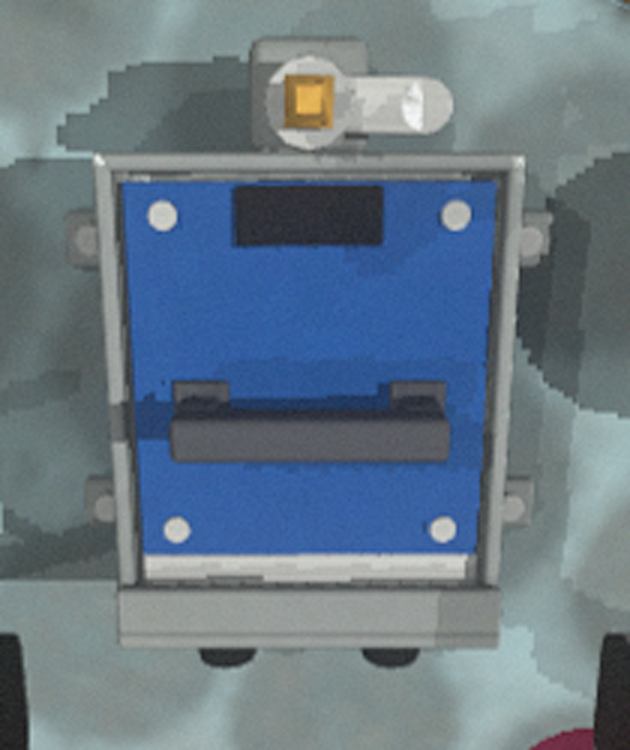

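View pics/w17.png

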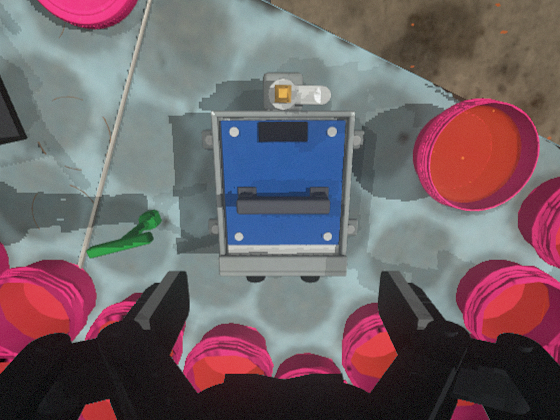

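```bash
python3 - <<'E'
from h import *
C=cam('wrist',[0.43824426,0.21959733,0.32253518],[3.75543925e-04,1.38386291e-01,9.90378241e-01,-1.81931024e-04])
q=lambda p:np.array(p)/4+[0,120]
# bar top ends
A=plane(C,q((28,485)),.128)[0];B=plane(C,q((265,640)),.128)[0];print(A,B,np.degrees(np.arctan2(B[1]-A[1],B[0]-A[0])),(A+B)/2,np.linalg.norm(A-B))
print('head tool',tool_at((283.7,92.3),.1941-.078),'sq',[tool_at(np.array(p)/3+[180,60],.1941-.072).round(4) for p in [(286,76),(333,76),(333,128),(286,128)]])
plan([.49,-.045,.26],-53,19)
E
```

```text
[ 0.41568026 -0.0817795   0.128     ] [ 0.47560261 -0.04223169  0.128     ] 33.4241868237331 [ 0.44564143 -0.0620056   0.128     ] 0.07179636244348239
head tool [0.08657411 0.00166738 0.1161    ] sq [array([ 0.0916, -0.0044,  0.1221]), array([0.0916, 0.007 , 0.1221]), array([0.0797, 0.0071, 0.1221]), array([ 0.0797, -0.0045,  0.1221])]
tool y 92.41 rows 19 yaw each 0.957
[[0.039, -0.292, -0.071], [-0.0, -0.295, -0.071], [-0.04, -0.292, -0.071], [-0.078, -0.284, -0.071], [-0.115, -0.271, -0.071], [-0.15, -0.253, -0.071], [-0.183, -0.231, -0.071], [-0.212, -0.205, -0.071], [-0.237, -0.175, -0.071], [-0.259, -0.142, -0.071], [-0.275, -0.106, -0.071], [-0.287, -0.068, -0.071], [-0.293, -0.029, -0.071], [-0.295, 0.01, -0.071], [-0.291, 0.049, -0.071], [-0.282, 0.087, -0.071], [-0.267, 0.124, -0.071], [-0.249, 0.158, -0.071], [-0.225, 0.19, -0.071]]
```

Call:
{"name": "carry_out", "arguments": {"offset": [[0,0,-0.9],[0.04,-0.28,-0.4],[0,-0.28,0],[-0.04,-0.28,0],[-0.08,-0.28,0],[-0.12,-0.27,0],[-0.15,-0.25,0],[-0.18,-0.23,0]], "yaw": [0.2,0.97,0.97,0.97,0.97,0.97,0.97,0.97]}}

```text
time_s: 14.75
position: [0.5026, 0.1328, 0.2562]
tool_rot: [-0.0, 0.453, 0.892, -0.001]
contact_force: [0.2, -0.9, 0.6]
width: 1.0
```

Call:
{"name": "carry_out", "arguments": {"offset": [[-0.21,-0.2,0],[-0.24,-0.17,0],[-0.26,-0.14,0],[-0.28,-0.1,0],[-0.29,-0.07,0],[-0.29,-0.03,0],[-0.29,0.01,0],[-0.29,0.05,0]], "yaw": [0.97,0.97,0.97,0.97,0.97,0.97,0.97,0.97]}}

```text
time_s: 15.55
position: [0.4872, 0.0165, 0.2565]
tool_rot: [-0.0, 0.848, 0.53, -0.001]
contact_force: [1.1, -0.5, -0.0]
width: 1.006
```

Call:
{"name": "carry_out", "arguments": {"offset": [[-0.28,0.09,0],[-0.27,0.12,0],[-0.25,0.16,0],[-0.2,0.15,0],[0,0,0],[0,0,0],[0,0,0]], "yaw": [0.97,0.97,0.97,0,0,0,0]}}

```text
time_s: 16.25
position: [0.4788, -0.0382, 0.2571]
tool_rot: [0.0, 0.936, 0.352, -0.0]
contact_force: [-0.1, -0.0, 0.1]
width: 1.002
```

```bash
python3 - <<'E'
from h import *
im,C,s=snap('wrist','w18'); print(s['time_s'],s['position'].round(4).tolist(),ang(s['tool_rot']).round(2),s['tool_rot'].round(4).tolist(),s['joints'].round(2))
E
```

```text
16.25 [0.4788, -0.0382, 0.2571] -48.72 [0.0, 0.9358, 0.3525, -0.0002] [-1.02  0.12  1.06  2.05 -0.12  1.03 -0.75]
```

View pics/w18.png

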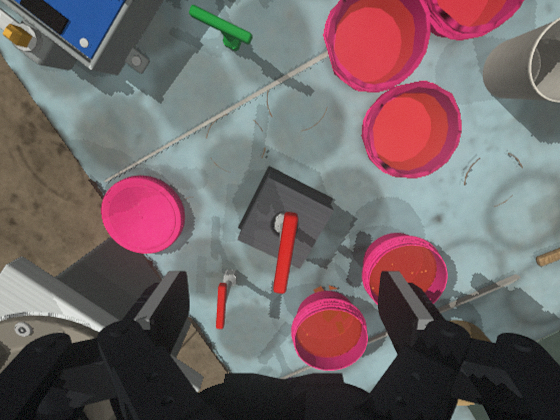

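```bash
python3 - <<'E'
from h import *
im=cv2.imread('pics/w18.png'); crop(im,190,150,390,350,3.5,'w18c')
hsv=cv2.cvtColor(im,cv2.COLOR_BGR2HSV); m=cv2.inRange(hsv,(0,170,120),(8,255,255))|cv2.inRange(hsv,(174,170,120),(180,255,255)); m[:, :262]=0;m[:,305:]=0;m[:205]=0;m[298:]=0
cs,_=cv2.findContours(m,0,2); c=max(cs,key=cv2.contourArea); print(cv2.contourArea(c),cv2.minAreaRect(c))
b=cv2.boxPoints(cv2.minAreaRect(c)); 
for p in b: print(p, tool_at(p,.2571-.128).round(4))
E
```

```text
919.5 ((284.9270324707031, 252.96217346191406), (13.46476936340332, 79.59291076660156), 8.972625732421875)
[272.07028 291.22165] [-0.0781 -0.01    0.1291]
[284.4838 212.6027] [-0.0035  0.0011  0.1291]
[297.78378 214.7027 ] [-0.0053  0.0122  0.1291]
[285.37027 293.32166] [-0.0802  0.002   0.1291]
```

View pics/w18c.png

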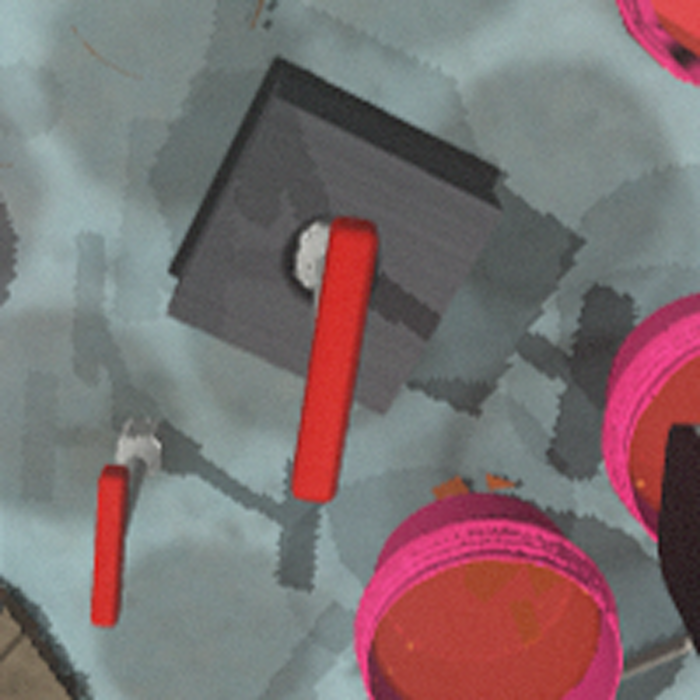

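Call:
{"name": "carry_out", "arguments": {"offset": [[0,0,0.2],[-0.4,0.05,0.5],[-0.43,0.054,0.5],[0,0,0.5],[0,0,0],[0,0,0]], "yaw": [1,0,0,0,0,0]}}

```text
time_s: 16.9
position: [0.4471, -0.066, 0.1727]
tool_rot: [0.0, 0.958, 0.285, -0.0]
contact_force: [0.1, 0.7, 0.6]
width: 1.002
```

```bash
python3 - <<'E'
from h import *
im,C,s=snap('wrist','w19'); print(s['time_s'],s['position'].round(4).tolist(),ang(s['tool_rot']).round(2),s['joints'].round(2))
hsv=cv2.cvtColor(im,cv2.COLOR_BGR2HSV); m=cv2.inRange(hsv,(0,170,120),(8,255,255))|cv2.inRange(hsv,(174,170,120),(180,255,255)); m[:, :250]=0;m[:,320:]=0
cs,_=cv2.findContours(m,0,2)
for c in cs:
    if cv2.contourArea(c)>300: print(cv2.contourArea(c),cv2.minAreaRect(c),[tool_at(p,s['position'][2]-.128).round(4).tolist() for p in cv2.boxPoints(cv2.minAreaRect(c))])
E
```

```text
16.9 [0.4471, -0.066, 0.1727] -56.86 [-0.89  0.23  1.04  2.2  -0.27  0.84 -0.68]
330.5 ((285.5, 292.5), (25.0, 17.0), 90.0) [[-0.0196, -0.004, 0.0447], [-0.0196, 0.0062, 0.0447], [-0.0369, 0.0064, 0.0447], [-0.037, -0.0041, 0.0447]]
1431.5 ((286.4999694824219, 232.49996948242188), (90.99998474121094, 18.999996185302734), 90.0) [[0.038, -0.0037, 0.0447], [0.038, 0.0067, 0.0447], [-0.0182, 0.0074, 0.0447], [-0.0182, -0.004, 0.0447]]
```

View pics/w19.png

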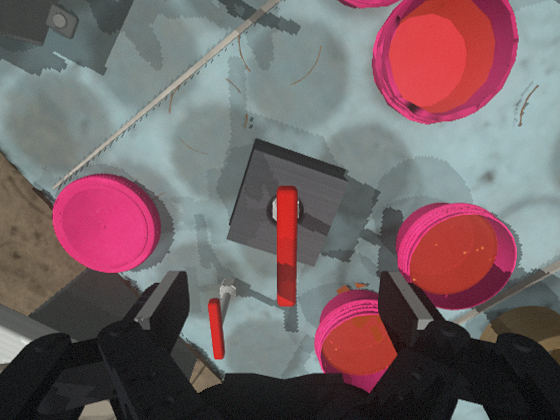

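Call:
{"name": "carry_out", "arguments": {"offset": [[0,0,0.4],[0,0,0.4],[0,0,0.38],[0,0,0],[0,0,0]], "yaw": [0,0,0,0,0]}}

```text
time_s: 17.45
position: [0.4475, -0.0659, 0.1144]
tool_rot: [0.0, 0.958, 0.285, 0.0]
contact_force: [-0.7, -0.1, -0.2]
width: 1.003
```

Call:
{"name": "carry_out", "arguments": {"offset": [[0,0,0],[0,0,0],[0,0,0],[0,0,0],[0,0,0],[0,0,0],[0,0,0],[0,0,0]], "yaw": [0,0,0,0,0,0,0,0], "grip": 1, "grip_force": 70}}

```text
time_s: 18.25
position: [0.4472, -0.0661, 0.1135]
tool_rot: [0.0, 0.959, 0.285, 0.0]
contact_force: [0.7, -1.2, 6.6]
width: 0.126
```

```bash
python3 - <<'E'
from h import *
im,C,s=snap('wrist','w20'); print(s['time_s'],s['position'].round(4).tolist(),ang(s['tool_rot']).round(2),s['width'],s['contact_force'])
im,C,s=snap('side','s20'); crop(im,210,150,350,270,5.5,'s20c')
E
```

```text
18.25 [0.4472, -0.0661, 0.1135] -56.89 0.125536468707251 [ 0.7055534  -1.15347459  6.60527679]
```

View pics/w20.png

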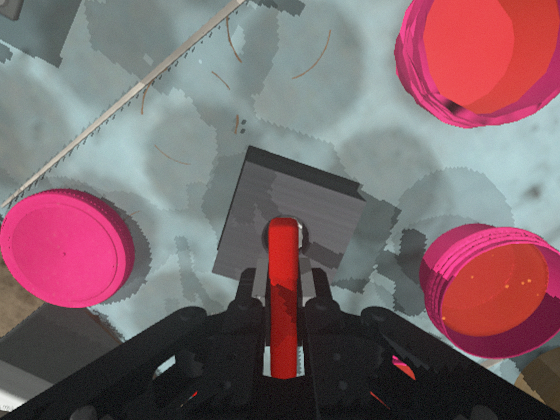

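View pics/s20c.png

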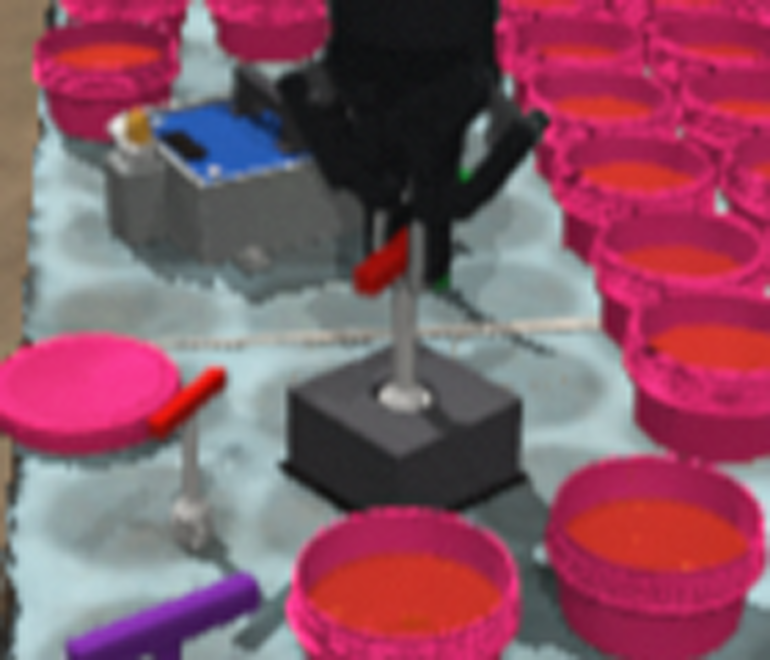

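Call:
{"name": "carry_out", "arguments": {"offset": [[0,0,-0.3],[0,0,-0.6],[0,0,-0.7],[0,0,-0.5],[0,0,0]], "yaw": [0,0,0,0,0]}}

```text
time_s: 18.85
position: [0.448, -0.0658, 0.2204]
tool_rot: [-0.001, 0.958, 0.285, 0.002]
contact_force: [-0.5, 0.4, -1.3]
width: 0.124
```

```bash
python3 - <<'E'
from h import *
im,C,s=snap('side','s21'); crop(im,210,100,350,220,5.5,'s21c'); print(s['position'],s['width'])
plan([.43,.2305,.215],2.4,10)
E
```

```text
[ 0.44797298 -0.0658233   0.22035959] 0.12362862078948353
tool y -56.81 rows 10 yaw each -0.74
[[0.295, -0.514, 0.008], [0.346, -0.481, 0.008], [0.394, -0.442, 0.008], [0.437, -0.399, 0.008], [0.476, -0.352, 0.008], [0.51, -0.301, 0.008], [0.539, -0.247, 0.008], [0.561, -0.19, 0.008], [0.578, -0.131, 0.008], [0.588, -0.071, 0.008]]
```

View pics/s21c.png

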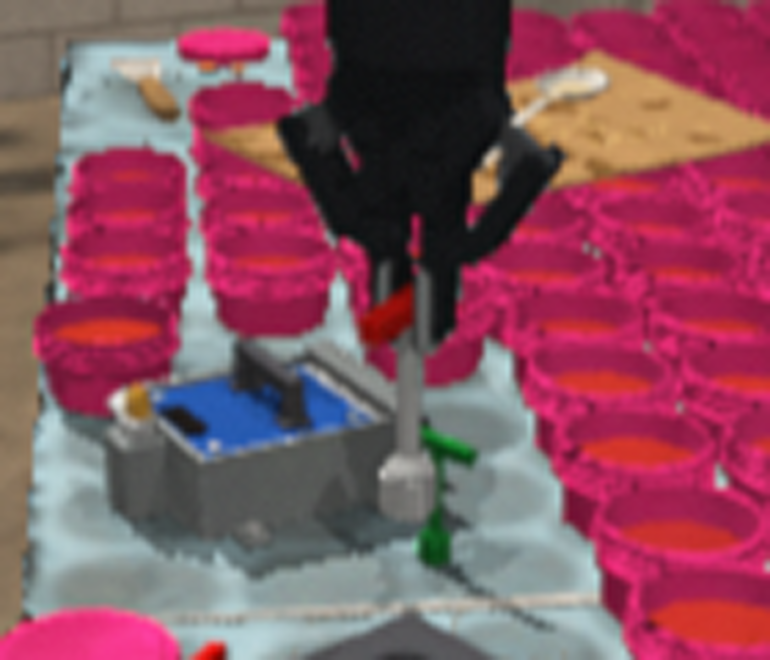

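Call:
{"name": "carry_out", "arguments": {"offset": [[0.3,-0.51,0],[0.35,-0.48,0],[0.39,-0.44,0],[0.44,-0.4,0],[0.48,-0.35,0],[0.51,-0.3,0],[0.54,-0.25,0],[0.56,-0.19,0]], "yaw": [-0.74,-0.74,-0.74,-0.74,-0.74,-0.74,-0.74,-0.74]}}

```text
time_s: 19.7
position: [0.4329, 0.1717, 0.2168]
tool_rot: [-0.0, 0.762, 0.648, -0.001]
contact_force: [0.7, 0.2, -2.0]
width: 0.127
```

Call:
{"name": "carry_out", "arguments": {"offset": [[0.58,-0.13,0],[0.59,-0.07,0],[0,0,0],[0,0,0],[0,0,0],[0,0,0]], "yaw": [-0.74,-0.74,0,0,0,0]}}

```text
time_s: 20.3
position: [0.4306, 0.2291, 0.2179]
tool_rot: [-0.0, 0.693, 0.721, -0.0]
contact_force: [-0.0, 0.4, -1.6]
width: 0.124
```

```bash
python3 - <<'E'
from h import *
im,C,s=snap('wrist','w22'); print(s['time_s'],s['position'].round(4).tolist(),ang(s['tool_rot']).round(2),s['joints'].round(2),s['width'])
plan([.43,.2305,.19],2.4,1)
im,C,s=snap('side','s22'); crop(im,190,80,330,200,5.5,'s22c')
im,C,s=snap('scene','c22'); crop(im,170,100,310,220,5.5,'c22c')
E
```

```text
20.3 [0.4306, 0.2291, 0.2179] 2.2 [-1.32  0.18  0.79  2.08 -0.15  0.95 -0.41] 0.12378066096487217
tool y 2.22 rows 1 yaw each -0.022
[[0.024, -0.011, 0.56]]
```

View pics/w22.png

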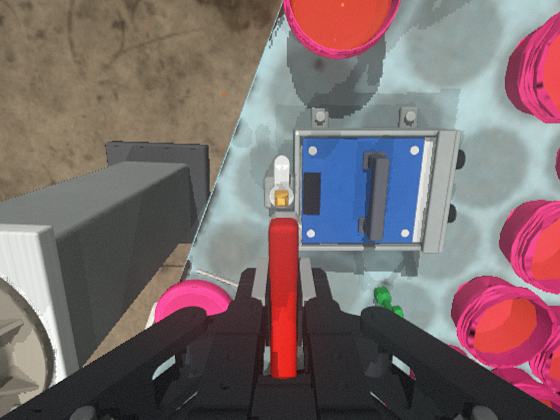

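View pics/s22c.png

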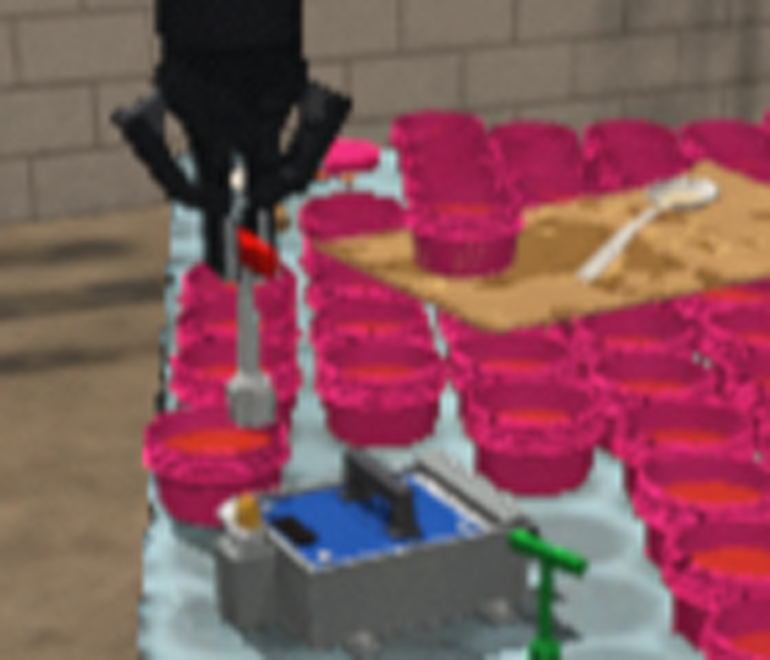

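View pics/c22c.png

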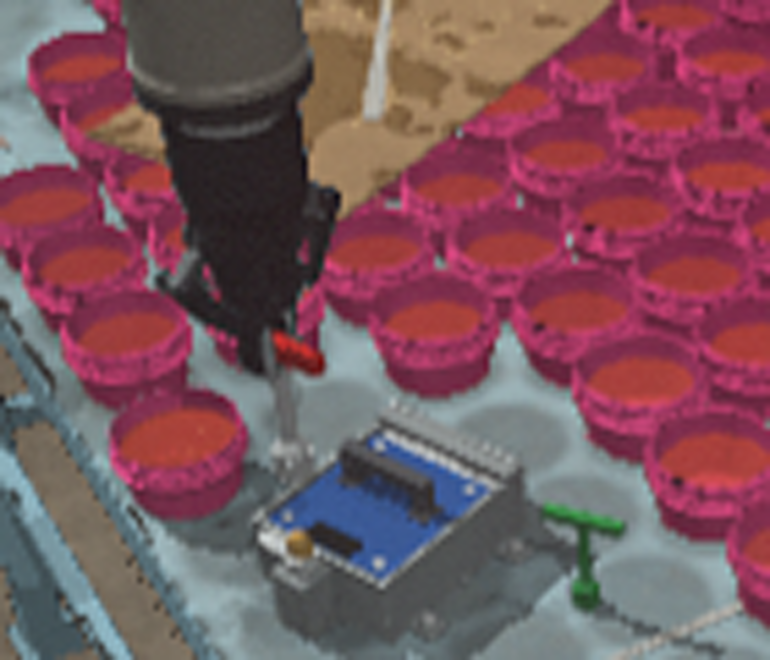

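```bash
python3 - <<'E'
from h import *
im=cv2.imread('pics/w22.png'); crop(im,250,140,320,225,8,'w22c')
hsv=cv2.cvtColor(im,cv2.COLOR_BGR2HSV); m=cv2.inRange(hsv,(12,110,90),(32,255,255)); m[:180]=0;m[215:]=0;m[:,:265]=0;m[:,300:]=0
ys,xs=np.nonzero(m);print(xs.min(),xs.max(),ys.min(),ys.max(),xs.mean(),ys.mean())
for p,z in [((xs.mean(),ys.mean()),.078),((xs.min(),ys.mean()),.072),((xs.max()+1,ys.mean()),.072)]: print(tool_at(p,.2179-z).round(4))
print(tool_at((284,230),.2179-.2325))
E
```

```text
275 287 191 205 280.96907216494844 198.01030927835052
[ 0.0054 -0.0002  0.1399]
[ 0.0038 -0.0055  0.1459]
[0.0038 0.0059 0.1459]
[ 0.03417043  0.00193987 -0.0146    ]
```

View pics/w22c.png

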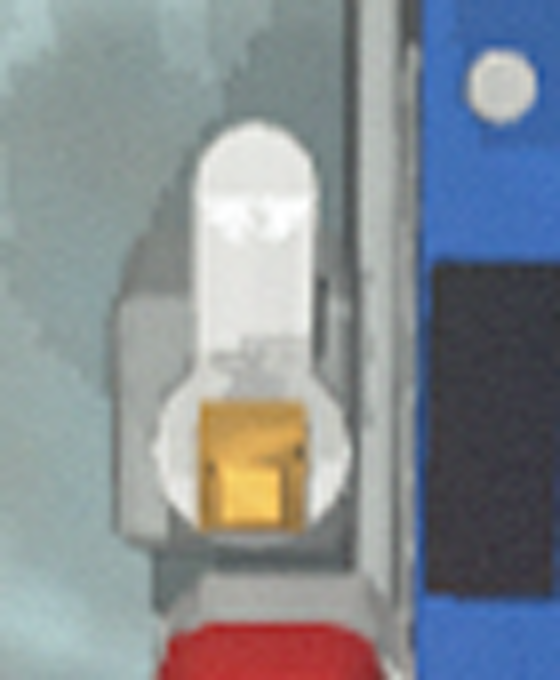

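Call:
{"name": "carry_out", "arguments": {"offset": [[0.035,-0.03,0.4],[0,0,0.4],[0,0,0],[0,0,0],[0,0,0]], "yaw": [0,0,0,0,0]}}

```text
time_s: 20.95
position: [0.4296, 0.2319, 0.1791]
tool_rot: [0.0, 0.693, 0.721, 0.001]
contact_force: [-0.7, -0.1, -2.2]
width: 0.13
```

```bash
python3 - <<'E'
from h import *
im,C,s=snap('side','s23'); crop(im,210,125,290,205,9,'s23c')
im2,C2,s=snap('scene','c23'); crop(im2,200,165,270,225,11,'c23c')
print(s['time_s'],s['position'].round(4).tolist(),ang(s['tool_rot']).round(2))
im,C,s=snap('wrist','w23'); crop(im,220,120,340,220,6.5,'w23c')
E
```

```text
21.0 [0.4295, 0.232, 0.1791] 2.31
```

View pics/s23c.png

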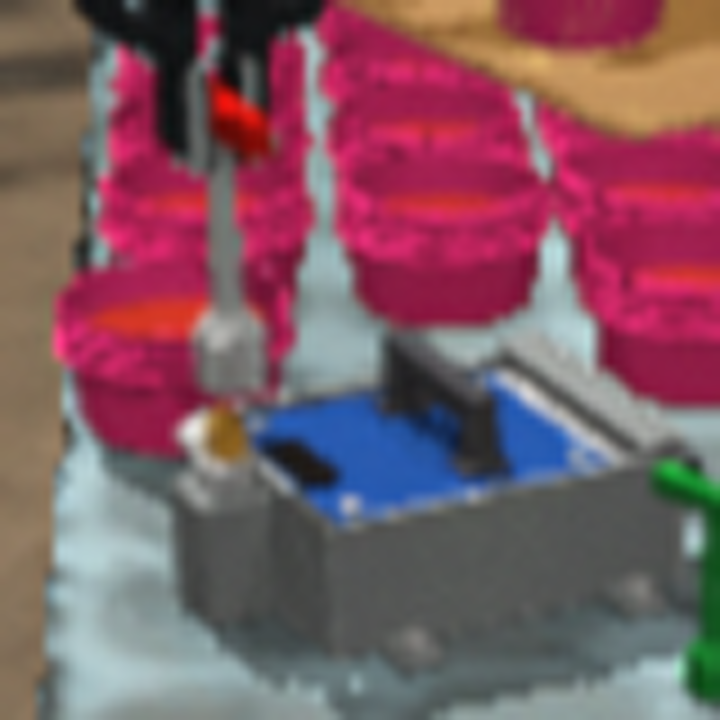

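View pics/c23c.png

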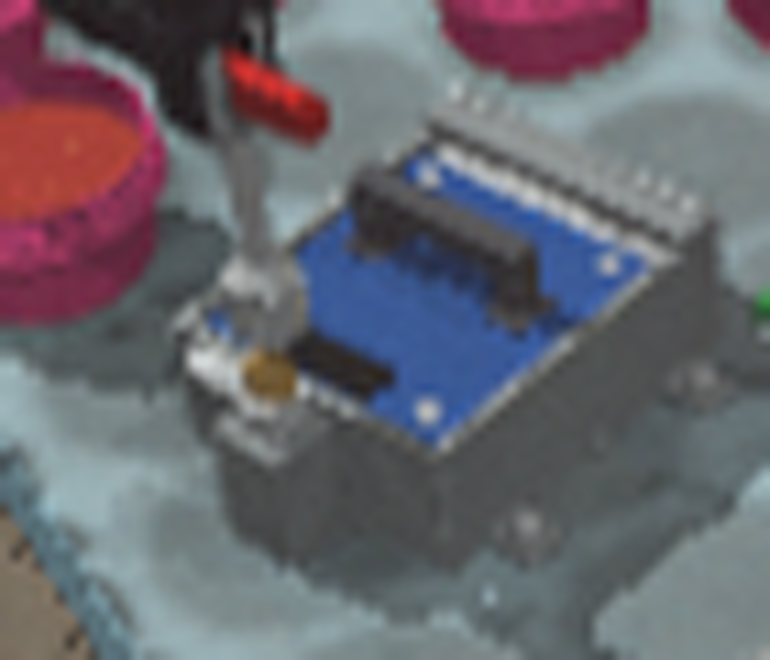

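View pics/w23c.png

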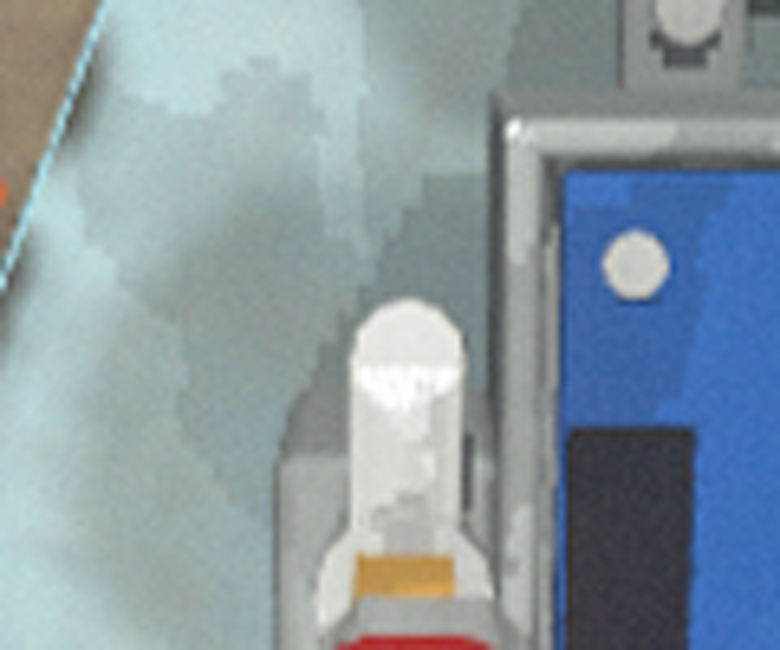

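```bash
python3 - <<'E'
from h import *
p=np.array([.4295,.232]); zb=.1791-.0915
for n,f in (('side','s23'),('scene','c23')):
    im=cv2.imread(f'pics/{f}.png'); C=cam(n)
    hsv=cv2.cvtColor(im,cv2.COLOR_BGR2HSV); m=cv2.inRange(hsv,(10,120,60),(30,255,255))
    q=proj(C,np.r_[p,.068])[0]; u,v=q.astype(int); mm=np.zeros_like(m); mm[v-10:v+10,u-10:u+10]=m[v-10:v+10,u-10:u+10]
    ys,xs=np.nonzero(mm); print(n,'brass',xs.mean(),ys.mean(),len(xs),'pred head at key xy',q.round(2), 'pred socket mid',proj(C,np.r_[p,zb+.01])[0].round(2),'shaft',proj(C,np.r_[p,zb+.05])[0].round(2))
    for d in ([.01,0,0],[0,.01,0],[0,0,.01]): print(d,(proj(C,np.r_[p,.068]+d)[0]-q).round(2))
E
```

```text
side brass 234.55 172.75 20 pred head at key xy [234.05 172.63] pred socket mid [233.65 163.95] shaft [233.09 151.9 ]
[0.01, 0, 0] [ 2.94 -0.54]
[0, 0.01, 0] [-1.15 -1.13]
[0, 0, 0.01] [-0.14 -2.91]
scene brass 224.45454545454547 198.63636363636363 11 pred head at key xy [224.76 198.03] pred socket mid [223.67 191.64] shaft [222.15 182.69]
[0.01, 0, 0] [ 2.03 -1.49]
[0, 0.01, 0] [-2.   -1.16]
[0, 0, 0.01] [-0.36 -2.14]
```

Call:
{"name": "carry_out", "arguments": {"offset": [[-0.016,-0.03,0],[0,0,0.1],[0,0,0.1],[0,0,0.08],[0,0,0]], "yaw": [0,0,0,0,0]}}

```text
time_s: 21.6
position: [0.4274, 0.231, 0.1636]
tool_rot: [0.0, 0.693, 0.721, -0.0]
contact_force: [0.2, 1.9, -0.7]
width: 0.126
```

```bash
python3 - <<'E'
from h import *
im,C,s=snap('side','s24'); crop(im,210,125,290,205,9,'s24c')
print(s['time_s'],s['position'].round(4).tolist(),ang(s['tool_rot']).round(2),s['contact_force'].round(1),s['torque'].round(2))
im,C,s=snap('wrist','w24'); crop(im,220,120,340,220,6.5,'w24c')
E
```

```text
21.6 [0.4274, 0.231, 0.1636] 2.32 [ 0.2  1.9 -0.7] [ 0.5   0.06 -0.  ]
```

View pics/s24c.png

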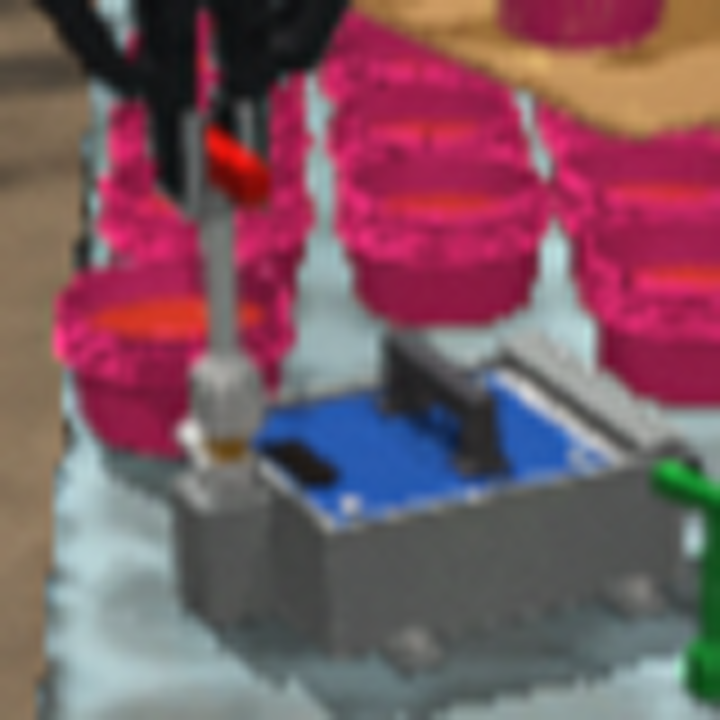

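View pics/w24c.png

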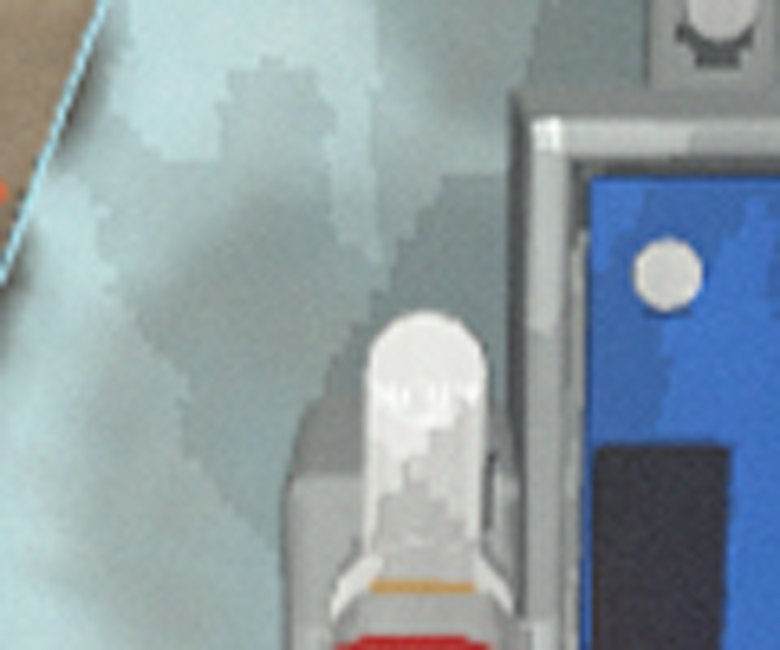

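Call:
{"name": "carry_out", "arguments": {"offset": [[0.014,0,0.06],[0,0,0.06],[0,0,0.06],[0,0,0.05],[0,0,0]], "yaw": [0,0,0,0,0]}}

```text
time_s: 22.2
position: [0.4274, 0.2316, 0.1524]
tool_rot: [0.0, 0.693, 0.721, -0.0]
contact_force: [0.2, 2.0, -2.7]
width: 0.125
```

```bash
python3 - <<'E'
from h import *
im,C,s=snap('side','s25'); crop(im,210,125,290,205,9,'s25c')
print(s['time_s'],s['position'].round(4).tolist(),ang(s['tool_rot']).round(2),s['contact_force'].round(1),s['torque'].round(2),s['joints'].round(2))
im,C,s=snap('wrist','w25'); crop(im,220,120,340,220,6.5,'w25c')
E
```

```text
22.2 [0.4274, 0.2316, 0.1524] 2.33 [ 0.2  2.  -2.7] [ 0.69 -0.   -0.03] [-1.26  0.29  0.74  2.14 -0.27  0.81 -0.31]
```

View pics/s25c.png

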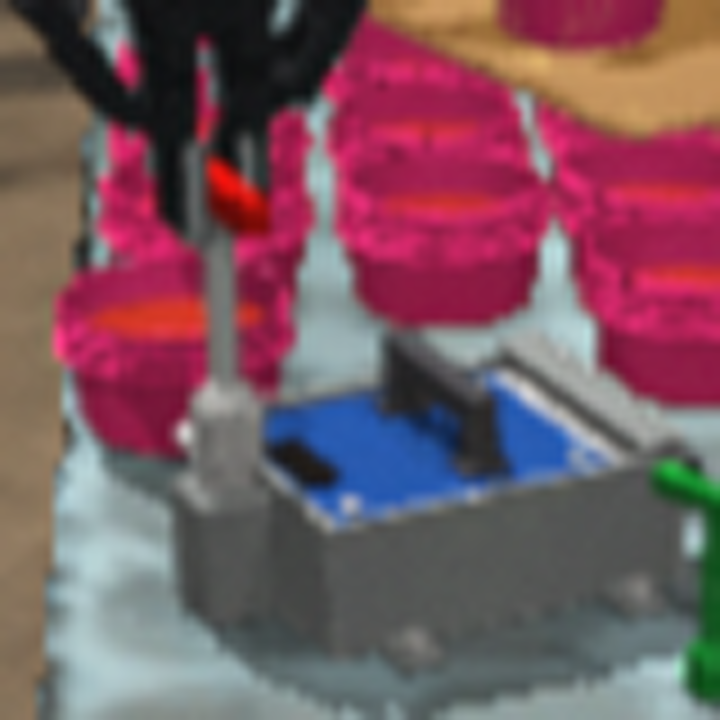

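View pics/w25c.png

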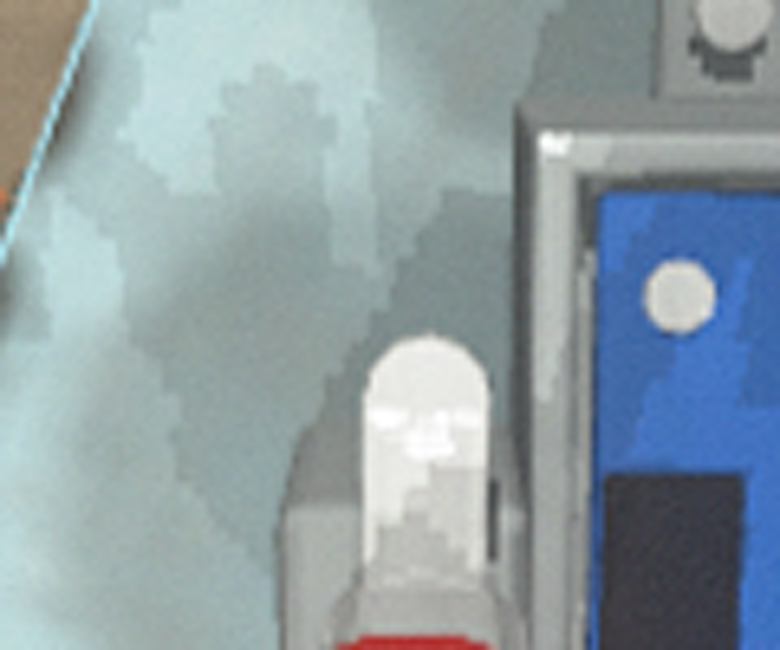

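Call:
{"name": "carry_out", "arguments": {"offset": [[0.01,0,0],[0,0.005,0],[0,0.005,0],[0,0.005,0],[0,0.005,0],[0,0,0]], "yaw": [0.8,1,1,1,1,0]}}

```text
time_s: 22.9
position: [0.4288, 0.2323, 0.1529]
tool_rot: [0.0, 0.892, 0.452, 0.0]
contact_force: [2.1, 2.3, -1.6]
width: 0.129
```

```bash
python3 - <<'E'
from h import *
im,C,s=snap('wrist','w26')
print(s['time_s'],s['position'].round(4).tolist(),ang(s['tool_rot']).round(2),s['contact_force'].round(1),s['torque'].round(2),s['joints'].round(2))
im,C,s=snap('scene','c26'); crop(im,190,155,270,225,9,'c26c')
E
```

```text
22.9 [0.4288, 0.2323, 0.1529] -36.21 [ 2.1  2.3 -1.6] [ 1.02 -0.5   0.03] [-1.38  0.33  0.91  2.14 -0.36  0.82 -0.88]
```

View pics/w26.png

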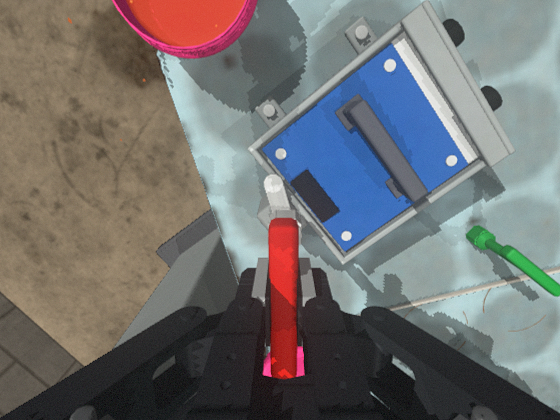

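View pics/c26c.png

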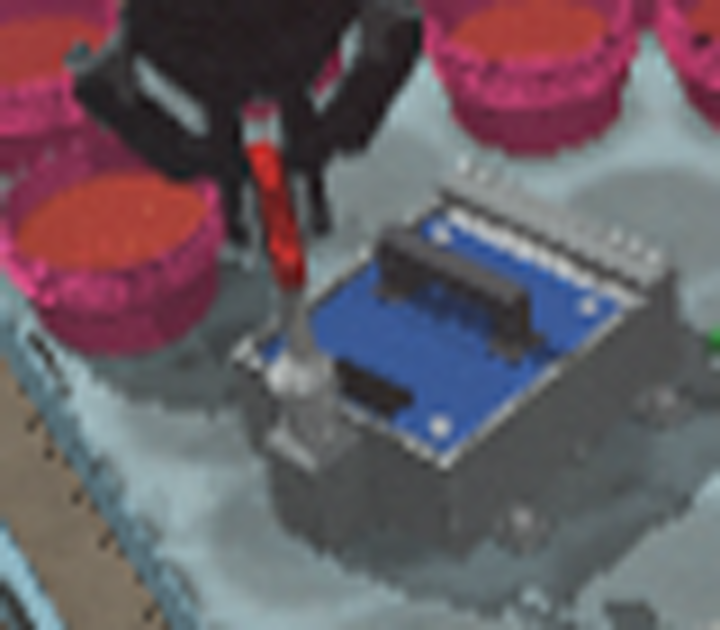

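Call:
{"name": "carry_out", "arguments": {"offset": [[0.014,0,0],[0,0,0],[0,0,0],[0,0,0],[0,0,0],[0,0,0],[0,0,0],[0,0,0]], "yaw": [1,1,1,1,1,1,0.5,0]}}

```text
time_s: 23.8
position: [0.4297, 0.2319, 0.1528]
tool_rot: [0.001, 1.0, 0.017, 0.001]
contact_force: [5.1, -0.6, -1.1]
width: 0.124
```

```bash
python3 - <<'E'
from h import *
im,C,s=snap('wrist','w27')
print(s['time_s'],s['position'].round(4).tolist(),ang(s['tool_rot']).round(2),s['contact_force'].round(1),s['torque'].round(2),s['joints'].round(2))
im,C,s=snap('scene','c27'); crop(im,190,155,270,225,9,'c27c')
E
```

```text
23.8 [0.4297, 0.2319, 0.1528] -88.04 [ 5.1 -0.6 -1.1] [-0.17 -1.56  0.02] [-1.54  0.45  1.15  2.15 -0.55  0.88 -1.59]
```

View pics/w27.png

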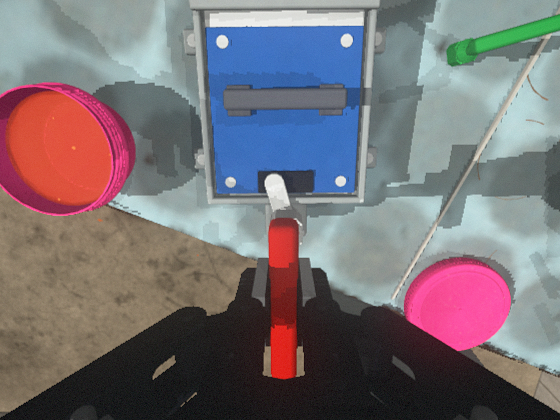

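View pics/c27c.png

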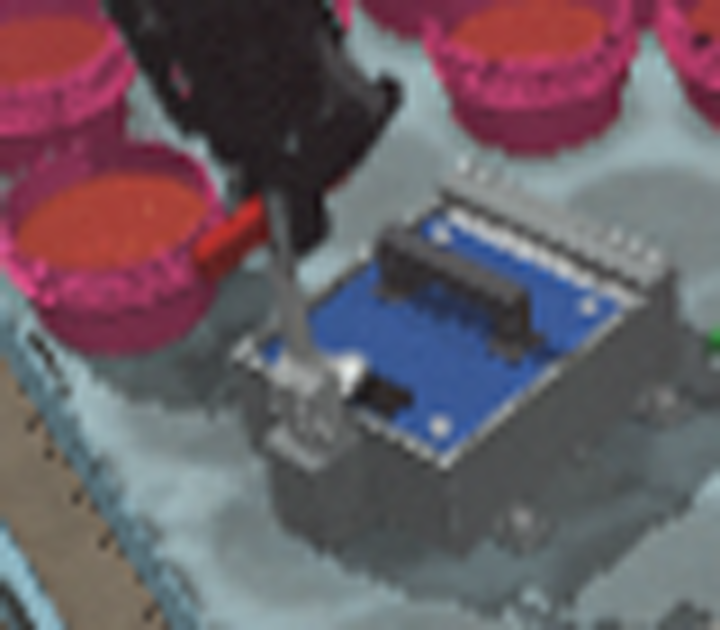

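Call:
{"name": "carry_out", "arguments": {"offset": [[0.018,0,0],[0,0,0],[0,0,0],[0,0,0],[0,0,0]], "yaw": [0.5,0.5,0.5,0.4,0]}}

```text
time_s: 24.4
position: [0.4304, 0.2317, 0.1528]
tool_rot: [0.001, 0.993, -0.115, 0.0]
contact_force: [3.7, -2.5, -0.3]
width: 0.125
```

```bash
python3 - <<'E'
from h import *
im,C,s=snap('wrist','w28'); crop(im,200,130,370,260,4.5,'w28c')
print(s['time_s'],s['position'].round(4).tolist(),ang(s['tool_rot']).round(2),s['contact_force'].round(1),s['torque'].round(2),s['joints'].round(2))
E
```

```text
24.4 [0.4304, 0.2317, 0.1528] -103.2 [ 3.7 -2.5 -0.3] [-0.8  -1.24  0.04] [-1.57  0.51  1.22  2.15 -0.61  0.91 -1.79]
```

View pics/w28c.png

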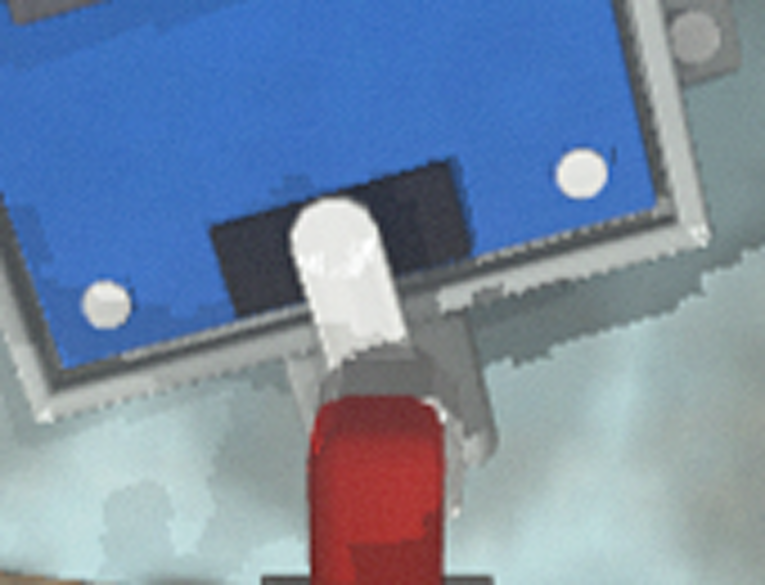

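Call:
{"name": "carry_out", "arguments": {"offset": [[0.01,0,0],[0,0,-0.2],[0,0,-0.3],[0,0,-0.4],[0,0,-0.4],[0,0,0]], "yaw": [-0.9,0,0,0,0,0]}}

```text
time_s: 25.05
position: [0.4307, 0.2327, 0.2198]
tool_rot: [-0.001, 0.999, -0.054, 0.0]
contact_force: [0.1, -0.2, -2.3]
width: 0.127
```

```bash
python3 - <<'E'
from h import *
im,C,s=snap('wrist','w29'); 
print(s['time_s'],s['position'].round(4).tolist(),ang(s['tool_rot']).round(2),s['contact_force'].round(1),s['torque'].round(2),s['joints'].round(2),s['width'])
im,C,s=snap('side','s29'); crop(im,190,80,330,200,5.5,'s29c')
plan([.4472,-.0661,.215],-56.9,9)
E
```

```text
25.05 [0.4307, 0.2327, 0.2198] -96.15 [ 0.1 -0.2 -2.3] [ 0.03 -0.02 -0.01] [-1.69  0.38  1.33  2.08 -0.45  1.01 -1.81] 0.12660985510866582
tool y -96.08 rows 9 yaw each -0.544
[[0.109, 0.656, 0.006], [0.059, 0.663, 0.006], [0.008, 0.665, 0.006], [-0.042, 0.664, 0.006], [-0.092, 0.659, 0.006], [-0.142, 0.65, 0.006], [-0.191, 0.637, 0.006], [-0.239, 0.621, 0.006], [-0.285, 0.601, 0.006]]
```

View pics/w29.png

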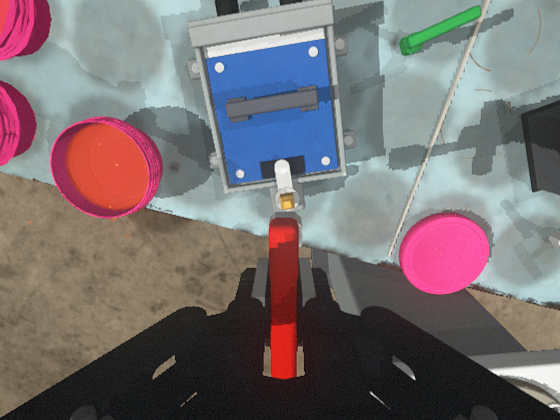

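View pics/s29c.png

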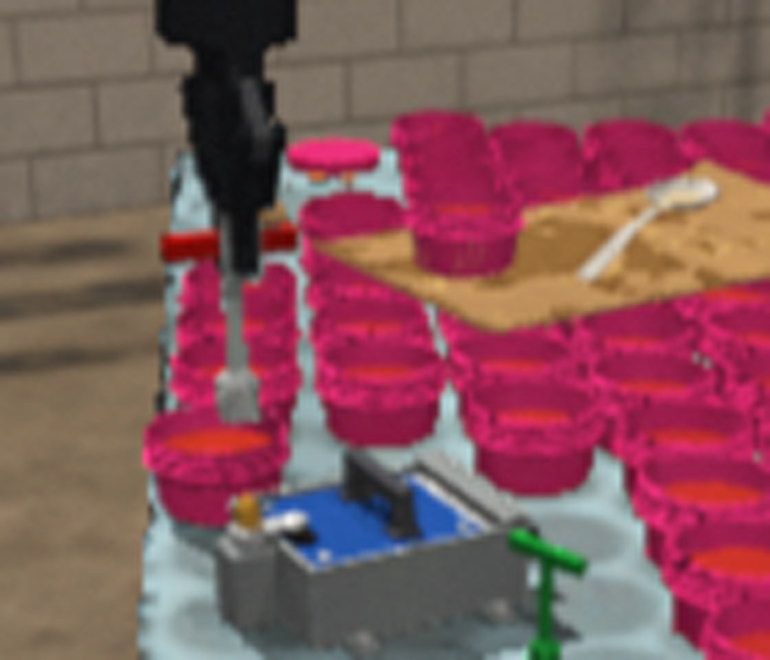

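Call:
{"name": "carry_out", "arguments": {"offset": [[0.11,0.66,0],[0.06,0.66,0],[0,0.66,0],[-0.04,0.66,0],[-0.09,0.66,0],[-0.14,0.65,0],[-0.19,0.64,0],[-0.24,0.62,0]], "yaw": [-0.54,-0.54,-0.54,-0.54,-0.54,-0.54,-0.54,-0.54]}}

```text
time_s: 25.95
position: [0.4444, -0.034, 0.2172]
tool_rot: [-0.001, 0.969, 0.247, -0.001]
contact_force: [0.5, 0.7, -2.0]
width: 0.129
```

Call:
{"name": "carry_out", "arguments": {"offset": [[-0.28,0.6,0],[0,0,0],[0,0,0],[0,0,0]], "yaw": [-0.54,0,0,0]}}

```text
time_s: 26.35
position: [0.4469, -0.0653, 0.2173]
tool_rot: [-0.0, 0.959, 0.282, -0.001]
contact_force: [-0.0, 0.6, -1.7]
width: 0.125
```

```bash
python3 - <<'E'
from h import *
im,C,s=snap('wrist','w30'); 
print(s['time_s'],s['position'].round(4).tolist(),ang(s['tool_rot']).round(2),s['joints'].round(2))
plan([.4472,-.0661,.17],-56.9,1)
E
```

```text
26.35 [0.4469, -0.0653, 0.2173] -57.22 [-1.09  0.15  1.22  2.16 -0.18  0.94 -0.77]
tool y -57.15 rows 1 yaw each -0.032
[[-0.01, 0.02, 0.948]]
```

View pics/w30.png

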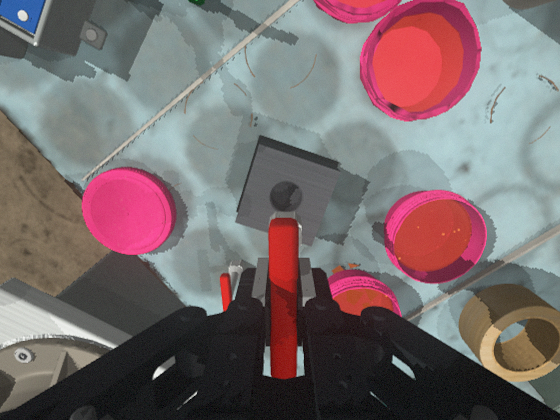

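```bash
python3 - <<'E'
from h import *
print(tool_at((286.5,196.5),.2173-.046).round(4))
im=cv2.imread('pics/w30.png'); crop(im,230,130,350,240,6,'w30c')
E
```

```text
[-0.0007  0.0029  0.1713]
```

View pics/w30c.png

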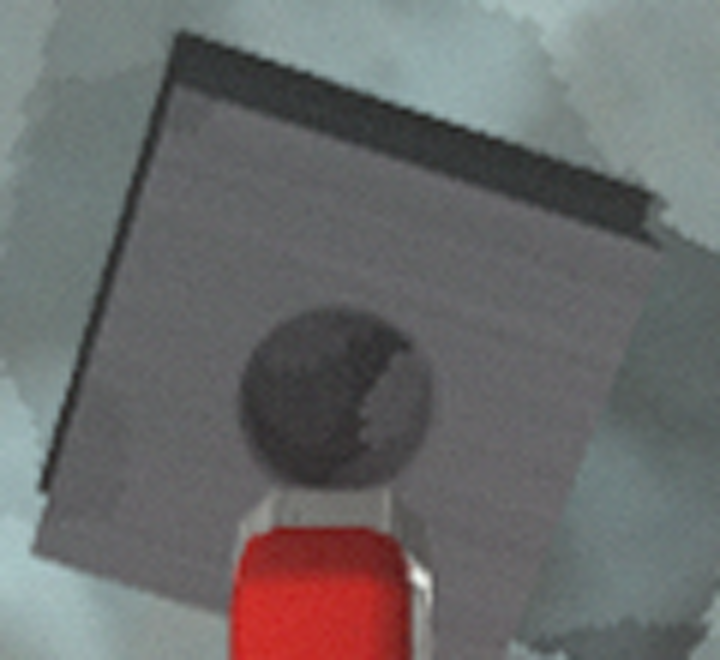

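Call:
{"name": "carry_out", "arguments": {"offset": [[-0.01,0.01,0.4],[0,0,0.4],[0,0,0.4],[0,0,0.3],[0,0,0.3],[0,0,0.2],[0,0,0],[0,0,0]], "yaw": [0,0,0,0,0,0,0,0]}}

```text
time_s: 27.2
position: [0.4473, -0.0665, 0.118]
tool_rot: [0.0, 0.959, 0.283, -0.0]
contact_force: [-1.5, -0.0, -1.0]
width: 0.129
```

```bash
python3 - <<'E'
from h import *
im,C,s=snap('side','s31'); crop(im,210,150,350,270,5.5,'s31c')
print(s['time_s'],s['position'].round(4).tolist(),ang(s['tool_rot']).round(2),s['contact_force'].round(1),s['torque'].round(2))
E
```

```text
27.2 [0.4473, -0.0665, 0.118] -57.17 [-1.5 -0.  -1. ] [ 0.03 -0.02  0.02]
```

View pics/s31c.png

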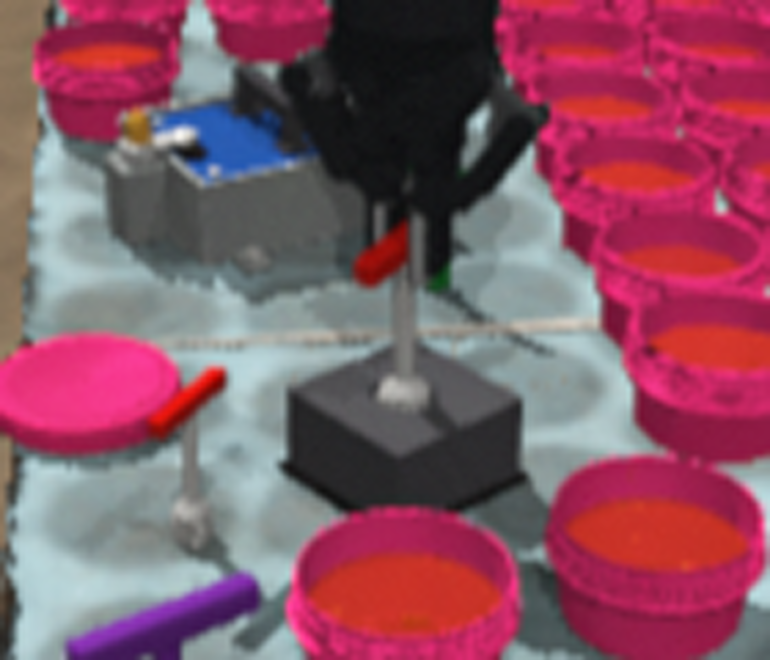

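In the hole, about 4 mm above the floor; lower the rest, then release.

Call:
{"name": "carry_out", "arguments": {"offset": [[0,0,0.05],[0,0,0.04],[0,0,0],[0,0,0]], "yaw": [0,0,0,0]}}

```text
time_s: 27.65
position: [0.4475, -0.0667, 0.1135]
tool_rot: [0.0, 0.959, 0.282, 0.0]
contact_force: [-0.2, 0.2, 3.4]
width: 0.129
```

Call:
{"name": "carry_out", "arguments": {"offset": [[0,0,0],[0,0,0],[0,0,0],[0,0,0],[0,0,0],[0,0,0],[0,0,0]], "yaw": [0,0,0,0,0,0,0], "grip": -1}}

```text
time_s: 28.35
position: [0.4472, -0.0668, 0.1132]
tool_rot: [0.0, 0.959, 0.282, -0.0]
contact_force: [0.7, 0.0, -0.0]
width: 1.0
```

Call:
{"name": "carry_out", "arguments": {"offset": [[0,0,-0.2],[0,0,-0.5],[0,0,-0.8],[0,0,-0.8],[0.5,0,-0.5],[0.5,0,0],[0,0,0],[0,0,0]], "yaw": [0,0,0,0,0,0,0,0]}}

```text
time_s: 29.15
position: [0.4891, -0.0397, 0.251]
tool_rot: [0.0, 0.959, 0.282, -0.0]
contact_force: [-0.1, -0.6, -0.2]
width: 1.001
```

```bash
python3 - <<'E'
from h import *
im,C,s=snap('wrist','w32')
print(s['time_s'],s['position'].round(4).tolist(),s['contact_force'].round(1),s['width'])
im,C,s=snap('side','s32'); crop(im,190,150,350,270,5,'s32c')
im,C,s=snap('scene','c32'); crop(im,190,160,350,280,5,'c32c')
E
```

```text
29.15 [0.4891, -0.0397, 0.251] [-0.1 -0.6 -0.2] 1.0009033863583259
```

View pics/w32.png

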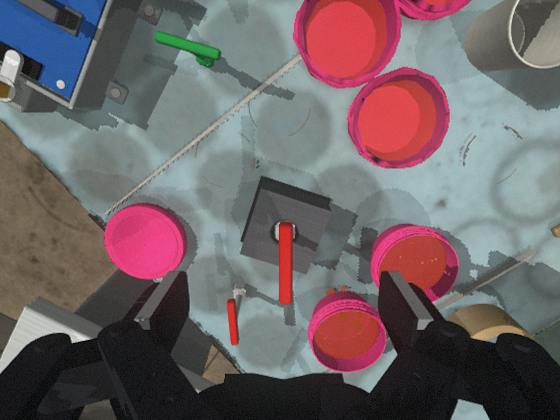

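View pics/s32c.png

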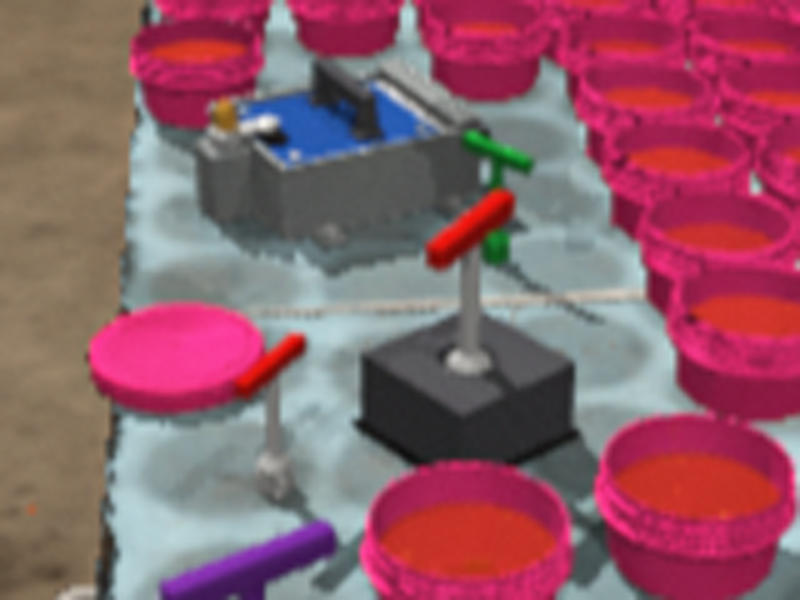

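View pics/c32c.png

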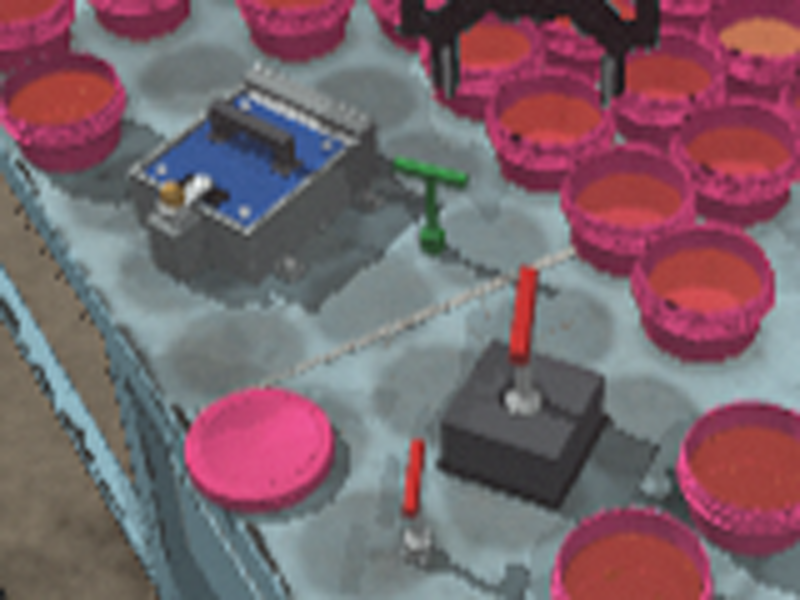

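The pictures show the cover seated, the tongue over the pad, the key upright in its stand, and the gripper clear of everything. I'm handing the job in.

```bash
python3 -c "
from bench import finish_job
print(finish_job())"
```

```text
the job is handed in; nothing more can be done
None
```

The job is done and handed in at about 29 s on the robot's clock; the hand-in gives no verdict, so I judged the result from the pictures.

- **Cover:** I gripped it by the ends of its handle bar and tilted it to about 14.5° by pressing its pad end down on the brass head. I then slid the thin edge under the lip, lowered the other end and released it. From above it sat level inside all four walls, with the fastener still open.
- **Fastener:** I fitted the large red key from the stand on the square head, with its lower end at about 61 mm by the arm's reading. I turned the head clockwise until the steel tongue lay along the box's +x over the rubber pad. I saw the locked position only in the pictures; there was no reading of the fastener's angle.
- **Key:** I put it back in its hole at the height it started from, where it touched the floor with about 3 N before I let go. It stands upright in all three last views.
- **Disagreements:** The wrist camera read about 2 mm sideways. The side and scene views differed from it by 1–3 mm on where the head was, so I lowered the key in small steps and watched the side force, which stayed at about 5 N or less.
- **Other things:** The final views show no tub or other bystander moved, judged by eye. The brush and most of the tape lie outside those views.

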